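# Drain and blow off saddle brackets on the rail

## Robot

A 7-joint arm with a two-finger parallel gripper is mounted at the origin on a cart in front of the work surface, level with it; the furniture and walls round the work are solid. World frame = base frame: x ahead of the robot, y to its left, z up, the work surface at z = 0. Lengths are in m, angles in rad, forces in N, time in s.
With the tool pointing down it reaches from about 0.425 to 0.875 m from the base axis. Payload 4.7 kg.
Tool frame: the origin (TCP) lies at the very end of the fingers, on their centre line; the grasp point (between the pads) lies 19 mm behind it; z points along the fingers, y is the line along which they close (so a half turn about z gives the same grasp; the last joint's range is limited). The gripper opens to 87 mm and grips with 3 to 60 N. Pads are 19 mm wide; open, the fingers measure 117 mm over their backs; the gripper's body (75 mm by 190 mm) begins 51 mm behind the grasp point.
Start: joints at [1.195, 0.321, -0.07, 1.45, 0.023, 1.371, -0.057], TCP at [0.247, -0.601, 0.223] pointing down, gripper open.
Joint ranges: [-2.86, 2.86], [-0.3, 2.09], [-1.38, 1.24], [0.06, 2.45], [-1.56, 4.7], [0.09, 2.05], [-2.69, 2.69]. Speed limits (rad/s): [2.57, 2.57, 3.14, 3.14, 3.14, 3.14, 3.14].

## Interface

Orientations are given as a unit quaternion [x, y, z, w].
In Python, from station import r gives the robot as it stands.
- The arm moves only by the tool apply_moves, never from a script. Its argument "commands" is a list of rows, each an object of numbers: "ax", "ay", "az": the turn, a rotation vector about the world's x, y, z in degrees; "tx", "ty", "tz": the shift along the world's x, y, z in cm; "grip": the closure, from 0 (fully open) to 1 (shut). In form: [{"ax": .., "ay": .., "az": .., "tx": .., "ty": .., "tz": .., "grip": ..}, ...]. A call has 1 to 10 rows; each row shifts and turns the commanded pose from where the row before left it; what a row does not reach is not made up. A row lasts 1/8 s, in which the tool goes at most 62.5 mm and 10.7 degrees, less where a joint would pass 70% of its speed; a pose out of reach is approached as far as the arm can. A call with a gripper value outside its range is refused whole. The fingers move at their own pace and stop on an object; the grip force is fixed at half the most. Time passes only in rows, so rows that do not move let the fingers close. It gives the time, the measured TCP pose, the force, the opening and the grip force at its end, in the units of the state.
- r.observe(): the state, without advancing time (a new reading comes with each control period).
- r.capture(name): name is "side" or "top"; returns (picture, depth): 384x512x3 uint8, blue, green, red; 384x512 float32, m along the optical axis (not along the pixel's ray), 0 where there is no reading.
- r.camera_info(name): a dict with "intrinsics" (3x3 intrinsics, pixels), "R" (3x3) and "t" (3): a world point X has camera coordinates R X + t. Camera axes: x right, y down, z forward; pixel columns grow to the right and rows downward; lengths in m; the calibration is good to about 2 mm. A picture is of the moment at which its call begins. camera_info takes no time and is no camera call.
- r.finish_job(): hands the job in; it is judged then, once.
The state is a dict: "t": time; "qpos": joint angles; "joint_velocities": joint speeds; "joint_torque": joint torques, N m; "position": TCP position; "ee_rot": TCP orientation; "contact_force": force on the tool from outside, world axes, zero at the start; "moment": the same for the moment, N m; "finger_gap": finger opening in m; "finger_force": force on a finger pad.
Only numpy, scipy, OpenCV 4.12 (cv2) and the standard library are available. Lean on these libraries where they do the work, as an engineer would, in place of code of your own. Each camera call takes 0.05 s, during which the arm holds its last target. There are 200 camera calls.

## Task

Slide the drain pan by its handle, without lifting it, from its parking outline until it sits square inside the outline under the rail; then hang every saddle bracket that stands on the bench astride the rail, crown up with one leg on either side and not touching one another, and push the blower's lever fully over to on. Let it blow on them for at least five seconds, put the lever fully back to off, and only then slide the pan, again without lifting it, back square into its parking outline. The brackets stay on the rail; leave the tin and the torch where they are.

Things in the scene. Friction and masses are not known exactly. Their poses are not given: they have to be found in the camera images.
- rail_mid (a point): middle of the stand's bare rail, on its axis: round steel bar 14 mm thick, 125 mm above the bench, along this point's y; 198 mm free between two 12 mm end arms at the same height, which run back (+x) to posts 85 mm behind; its front (-x) is open. z is up. The stand is fixed; its place and yaw vary.
- rail_mark (a point): centre of the black rectangular outline on the stand's flat 6 mm base plate straight below the rail; the point is on the plate's top surface, axes as rail_mid. The outline is 118 mm (x) by 178 mm (y) inside its lines.
- park_mark (a point): centre of the equal outline beside it, 200 mm away along +y of rail_mark, not under the rail, where the pan is parked at the start
- pan_centre (a point): drain pan, open rectangular steel tray 90 mm (x) by 160 mm (y), 30 mm high, 0.5 kg; the point is at its centre, 15 mm above its underside. It stands loose on the base plate; its handle points along the pan's -x, towards the robot.
- pan_handle (a point): grip point of the pan's black bar handle: on the bar's centre line, 93 mm from the pan's centre (along its -x), 40 mm above the bench; the bar runs along the pan's x from 45 to 117 mm from the centre, 14 mm wide (y), 12 mm high; free space of 28 mm below it. Axes as the pan.
- switch (a joint): blower switch lever, rad: about 0 = off, leaning towards the robot (blower's -x); swung over to the blower's +x it reaches 1.0 = fully on and stays where it is left (light friction)
- switch_tip (a point): centre of the steel ball, 26 mm in diameter, at the tip of the switch lever, about 160 mm above the bench; the lever swings in the blower's vertical x-z plane from 0.5 rad towards -x of upright (joint 0) to 0.5 rad towards +x (joint 1); the pivot, along y, is 55 mm from this point. Its block on the blower is 70 mm (x) by 50 mm (y); its highest part is 33 mm below the ball's centre.
- blower: air blower, grey box 90 x 80 mm, 90 mm high, fixed on the bench near the -y end of the rail, with the switch on its top; origin at the centre of its underside
- bracket_a_centre (a point): steel saddle bracket, upside-down U of strip 26 mm wide (its y), 4 mm thick; 62 high, upright legs 46 over their outsides (its x), inner gap 38, bevelled shoulders above 48, feet turned out to 66 overall; 90 g. Stands on its feet on the bench or is absent. Point: its centre, 31 mm above the feet; z up to the crown, whose underside is 27 mm above it. Hung, the point is 20 mm below the rail's axis.
- bracket_b_centre (a point): steel saddle bracket, upside-down U of strip 26 mm wide (its y), 4 mm thick; 62 high, upright legs 46 over their outsides (its x), inner gap 38, bevelled shoulders above 48, feet turned out to 66 overall; 90 g. Stands on its feet on the bench or is absent. Point: its centre, 31 mm above the feet; z up to the crown, whose underside is 27 mm above it. Hung, the point is 20 mm below the rail's axis.
- bracket_c_centre (a point): steel saddle bracket, upside-down U of strip 26 mm wide (its y), 4 mm thick; 62 high, upright legs 46 over their outsides (its x), inner gap 38, bevelled shoulders above 48, feet turned out to 66 overall; 90 g. Stands on its feet on the bench or is absent. Point: its centre, 31 mm above the feet; z up to the crown, whose underside is 27 mm above it. Hung, the point is 20 mm below the rail's axis.
- bracket_d_centre (a point): steel saddle bracket, upside-down U of strip 26 mm wide (its y), 4 mm thick; 62 high, upright legs 46 over their outsides (its x), inner gap 38, bevelled shoulders above 48, feet turned out to 66 overall; 90 g. Stands on its feet on the bench or is absent. Point: its centre, 31 mm above the feet; z up to the crown, whose underside is 27 mm above it. Hung, the point is 20 mm below the rail's axis.
- rosin_tin: green round tin, a bystander lying on the bench; origin at the centre of its underside
- torch: black torch, a bystander lying on the bench; origin at the centre of its underside
Mind the look-alikes: they are no part of the job. Leave any red look-alike of the blower alone. What is shaped like the part that bears bracket_c_centre but red is not meant.

How it is judged:
On the way, in this order (a step that is already met when the one before it is completed fails the run):
1. the pan sits inside the outline under the rail (x of pan_centre in the frame of rail_mark between -0.015 and 0.015 m and y of pan_centre in the frame of rail_mark between -0.015 and 0.015 m and angle between the x axis of pan_centre and the x axis of rail_mark, either way round below 0.2 rad and angle between pan_centre's own z axis and vertical below 0.1 rad), for 0.3 s.
2. every bracket that is there hangs astride the rail, none touching another (x of bracket_a_centre in the frame of rail_mid between -0.022 and 0.022 m and y of bracket_a_centre in the frame of rail_mid between -0.1 and 0.1 m and z of bracket_a_centre in the frame of rail_mid between -0.034 and -0.008 m and angle between each of bracket_a_centre, bracket_b_centre, bracket_c_centre, bracket_d_centre's own z axis and vertical below 0.45 rad and x of bracket_b_centre in the frame of rail_mid between -0.022 and 0.022 m and y of bracket_b_centre in the frame of rail_mid between -0.1 and 0.1 m and z of bracket_b_centre in the frame of rail_mid between -0.034 and -0.008 m and x of bracket_c_centre in the frame of rail_mid between -0.022 and 0.022 m and y of bracket_c_centre in the frame of rail_mid between -0.1 and 0.1 m and z of bracket_c_centre in the frame of rail_mid between -0.034 and -0.008 m and x of bracket_d_centre in the frame of rail_mid between -0.022 and 0.022 m and y of bracket_d_centre in the frame of rail_mid between -0.1 and 0.1 m and z of bracket_d_centre in the frame of rail_mid between -0.034 and -0.008 m and distance between bracket_a_centre and bracket_b_centre above 0.027 m and distance between each of bracket_a_centre, bracket_b_centre and bracket_c_centre above 0.027 m and distance between each of bracket_a_centre, bracket_b_centre, bracket_c_centre and bracket_d_centre above 0.027 m and linear speed of each of bracket_a, bracket_b, bracket_c, bracket_d below 0.05 m/s), for 0.3 s.
3. the blower's lever is pushed fully over for five seconds with the pan below and the brackets on the rail (all of step 1 and value of joint switch above 0.8 rad and x of bracket_a_centre in the frame of rail_mid between -0.022 and 0.022 m and y of bracket_a_centre in the frame of rail_mid between -0.1 and 0.1 m and z of bracket_a_centre in the frame of rail_mid between -0.034 and -0.008 m and angle between each of bracket_a_centre, bracket_b_centre, bracket_c_centre, bracket_d_centre's own z axis and vertical below 0.45 rad and x of bracket_b_centre in the frame of rail_mid between -0.022 and 0.022 m and y of bracket_b_centre in the frame of rail_mid between -0.1 and 0.1 m and z of bracket_b_centre in the frame of rail_mid between -0.034 and -0.008 m and x of bracket_c_centre in the frame of rail_mid between -0.022 and 0.022 m and y of bracket_c_centre in the frame of rail_mid between -0.1 and 0.1 m and z of bracket_c_centre in the frame of rail_mid between -0.034 and -0.008 m and x of bracket_d_centre in the frame of rail_mid between -0.022 and 0.022 m and y of bracket_d_centre in the frame of rail_mid between -0.1 and 0.1 m and z of bracket_d_centre in the frame of rail_mid between -0.034 and -0.008 m), for 4.5 s.
4. the lever is back at off (value of joint switch below 0.2 rad), for 0.2 s.
5. the pan is back inside its parking outline (x of pan_centre in the frame of park_mark between -0.015 and 0.015 m and y of pan_centre in the frame of park_mark between -0.015 and 0.015 m and angle between the x axis of pan_centre and the x axis of park_mark, either way round below 0.2 rad and angle between pan_centre's own z axis and vertical below 0.1 rad), for 0.3 s.
At the end, for the whole second after the job is handed in: Pan within 15 mm (x and y) of the parking outline's middle, square within 0.2 rad; each bracket on the rail, tilt under 0.45 rad, centre 8-34 mm below its axis, 22 mm sideways and 100 mm from its middle along it at most, centres over 27 mm apart; lever under 0.2 rad; all at rest (all of step 2 and all of step 5 and value of joint switch below 0.2 rad and linear speed of pan below 0.02 m/s); the robot touches nothing.
It fails at once if the pan is lifted off the base plate (its centre more than 10 mm up) (z of pan_centre in the frame of rail_mark above 0.025 m).
It fails at once if the green round tin is moved more than 3 cm (distance of rosin_tin from where it was at the start of the episode above 0.03 m).
It fails at once if the black torch is moved more than 3 cm (distance of torch from where it was at the start of the episode above 0.03 m).
Of bracket_a, bracket_b, bracket_c, bracket_d only 2 to 4 are there at a start; the rules pass over those that are not, and their reading is None.
At some moment in a run one of pan may be knocked a few centimetres aside while the robot is not near it.
Once in a run the grip may slacken for a moment while it holds something.
It also fails if it takes over 210 s, if anything falls off the work surface, if the arm or the gripper's body presses on something with over 40 N, if the wrist force passes 120 N, or if a joint passes its speed limit or range.

## Working session

There is one attempt and no reset: what is moved stays moved. The work goes in short steps, Python scripts to look and compute and a tool call to move; the robot and the scene stay as the last step left them, time stands still between calls to the robot, and variables do not carry over. Pictures are saved under pics/ and viewed, at most 14 in all, crops included, and the job is handed in when it is done.

Besides the shell and the picture viewer there is one more tool, called after "Call:" as name(argument=value, ...) on one line, values as JSON. apply_moves: Moves the arm, as the interface text tells. Its arguments: {"type":"object","properties":{"commands":{"type":"array"}},"required":["commands"]}

```bash
mkdir -p pics; cat > h.py <<'E'
from station import r
import cv2, numpy as np
def cap(n,name):
    im,d=r.capture(n); cv2.imwrite(f'pics/{name}.png',im); np.save(f'pics/{name}.npy',d); return im,d
def P(n,d,u,v,w=0):
    c=r.camera_info(n);K=np.array(c['intrinsics']);R=np.array(c['R']);t=np.array(c['t'])
    z=d[int(v),int(u)]
    return R.T@(np.linalg.inv(K)@[u,v,1]*z-t)
def cloud(n,d):
    c=r.camera_info(n);K=np.array(c['intrinsics']);R=np.array(c['R']);t=np.array(c['t'])
    v,u=np.mgrid[:d.shape[0],:d.shape[1]]
    p=np.stack([(u-K[0,2])/K[0,0]*d,(v-K[1,2])/K[1,1]*d,d],-1)
    p=(p-t)@R; p[d==0]=np.nan
    return p
def crop(im,x0,y0,x1,y1,s,name):
    cv2.imwrite(f'pics/{name}.png',cv2.resize(im[y0:y1,x0:x1],None,fx=s,fy=s,interpolation=cv2.INTER_CUBIC))
E
python3 - <<'E'
from h import *
for n in('side','top'):
    im,d=cap(n,n+'0'); c=r.camera_info(n); print(n,np.round(c['intrinsics'],1).tolist(),-np.array(c['R']).T@c['t'],np.round(c['R'],2).tolist())
print(r.observe())
E
```

```text
side [[364.9, 0.0, 257.0], [0.0, 364.9, 190.3], [0.0, 0.0, 1.0]] [0.46429718 0.83339896 0.76178732] [[-0.99, -0.1, -0.02], [-0.05, 0.61, -0.79], [0.09, -0.79, -0.61]]
top [[493.6, 0.0, 255.4], [0.0, 493.6, 187.0], [0.0, 0.0, 1.0]] [0.32990637 0.01258355 1.50407086] [[0.02, -1.0, 0.0], [-0.99, -0.02, -0.16], [0.16, 0.0, -0.99]]
{'t': 0.1, 'qpos': array([ 1.19509639,  0.32174442, -0.07009581,  1.45152082,  0.02262637,
        1.37078614, -0.05689577]), 'joint_velocities': array([-0.00089204, -0.0013515 , -0.00172541, -0.00418354,  0.00222589,
        0.00221897, -0.00023981]), 'joint_torque': array([-4.34100375e-04, -4.92572844e+01, -4.05898690e-01, -3.13402355e+01,
       -6.41915831e-02,  3.94520047e-02,  4.53728796e-05]), 'position': array([ 0.2467748 , -0.60081955,  0.22159001]), 'ee_rot': array([ 9.81062138e-01,  1.93691463e-01, -2.17067570e-04, -8.07219202e-04]), 'contact_force': array([-1.14491713,  0.78944808,  0.47183202]), 'moment': array([-0.02472461,  0.00231328,  0.05033545]), 'finger_force': 0.0, 'finger_gap': 0.08709029846482741}
```

View pics/side0.png

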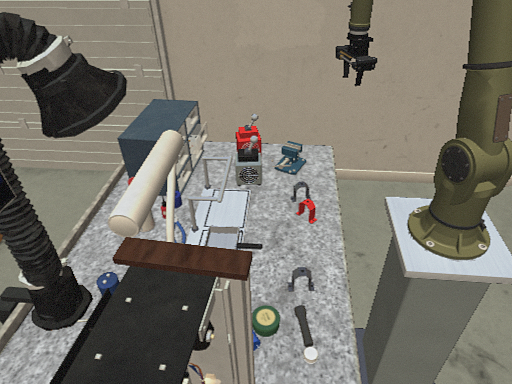

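View pics/top0.png

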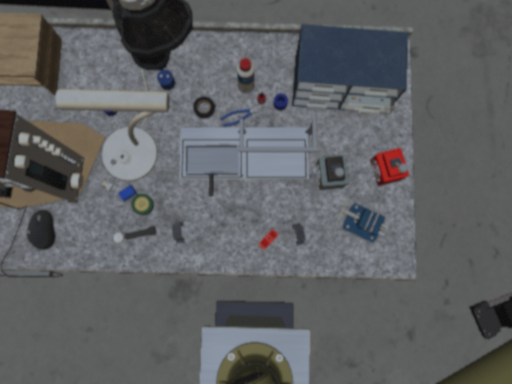

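```bash
python3 - <<'E'
from h import *
im=cv2.imread('pics/top0.png');crop(im,165,110,365,260,4,'ct0')
im=cv2.imread('pics/side0.png');crop(im,170,100,340,310,2.8,'cs0')
for n in('top','side'):
    p=cloud(n,np.load(f'pics/{n}0.npy'));im=cv2.imread(f'pics/{n}0.png')
    # above-bench bracket clusters
    g=im.max(2)
    for lo,hi in((0.05,0.075),(0.11,0.14)):
        m=(p[...,2]>lo)&(p[...,2]<hi)&(p[...,0]>.3)&(p[...,0]<.75)&(abs(p[...,1])<.5)
        k,l,s,c=cv2.connectedComponentsWithStats(m.astype(np.uint8))
        for i in range(1,k):
            if s[i,4]>8:
                q=p[l==i]; rc=cv2.minAreaRect(q[:,:2].astype(np.float32)); print(n,lo,s[i,4],np.round(c[i]),np.round(np.median(q,0),3),np.round(rc[0],3),np.round(rc[1],3),round(rc[2],1),im[l==i].mean(0).round())
E
```

```text
top 0.05 14 [134. 142.] [0.688 0.378 0.061] [0.688 0.379] [0.006 0.013] 37.4 [77. 80. 81.]
top 0.05 14 [124. 152.] [0.657 0.413 0.052] [0.656 0.411] [0.018 0.011] 47.4 [151. 147. 142.]
top 0.05 103 [380. 172.] [ 0.61  -0.351  0.063] [ 0.61  -0.363] [0.104 0.049] 48.9 [60. 58. 89.]
top 0.05 77 [325. 179.] [ 0.574 -0.179  0.064] [ 0.588 -0.194] [0.113 0.055] 47.9 [71. 71. 69.]
top 0.05 52 [361. 220.] [ 0.47  -0.297  0.063] [ 0.472 -0.301] [0.018 0.059] 76.9 [66. 52. 35.]
top 0.05 71 [371. 225.] [ 0.458 -0.328  0.056] [ 0.453 -0.327] [0.054 0.025] 0.4 [83. 69. 55.]
top 0.05 120 [176. 231.] [0.423 0.241 0.06 ] [0.424 0.241] [0.042 0.026] 8.1 [73. 69. 66.]
top 0.05 125 [299. 233.] [ 0.427 -0.118  0.058] [ 0.426 -0.119] [0.044 0.025] 15.7 [69. 64. 61.]
top 0.05 116 [269. 238.] [ 0.409 -0.03   0.059] [ 0.408 -0.028] [0.025 0.043] 46.1 [ 48.  50. 144.]
top 0.11 612 [278. 143.] [ 0.664 -0.046  0.129] [ 0.702 -0.048] [0.097 0.229] 1.5 [126. 117. 111.]
top 0.11 15 [131. 136.] [0.686 0.374 0.128] [0.687 0.373] [0.006 0.015] 22.7 [80. 81. 82.]
top 0.11 310 [334. 168.] [ 0.614 -0.209  0.115] [ 0.6
[... 714 characters left out ...]
0.0 [ 95. 102. 105.]
side 0.05 69 [300. 185.] [ 0.435 -0.118  0.06 ] [ 0.431 -0.12 ] [0.042 0.032] 9.9 [84. 81. 80.]
side 0.05 83 [308. 204.] [ 0.41  -0.026  0.059] [ 0.412 -0.028] [0.028 0.042] 45.1 [ 50.  53. 198.]
side 0.05 24 [192. 216.] [0.744 0.062 0.061] [0.744 0.06 ] [0.012 0.006] 45.9 [108. 114. 118.]
side 0.05 158 [301. 272.] [0.43  0.241 0.06 ] [0.429 0.239] [0.044 0.028] 5.7 [83. 81. 80.]
side 0.11 84 [248. 128.] [ 0.632 -0.386  0.113] [ 0.638 -0.386] [0.059 0.041] 15.6 [ 76.  78. 152.]
side 0.11 186 [247. 152.] [ 0.614 -0.208  0.115] [ 0.617 -0.212] [0.069 0.05 ] 6.4 [54. 55. 56.]
side 0.11 438 [215. 181.] [ 0.671 -0.004  0.13 ] [ 0.704 -0.045] [0.094 0.228] 0.9 [159. 159. 156.]
```

View pics/ct0.png

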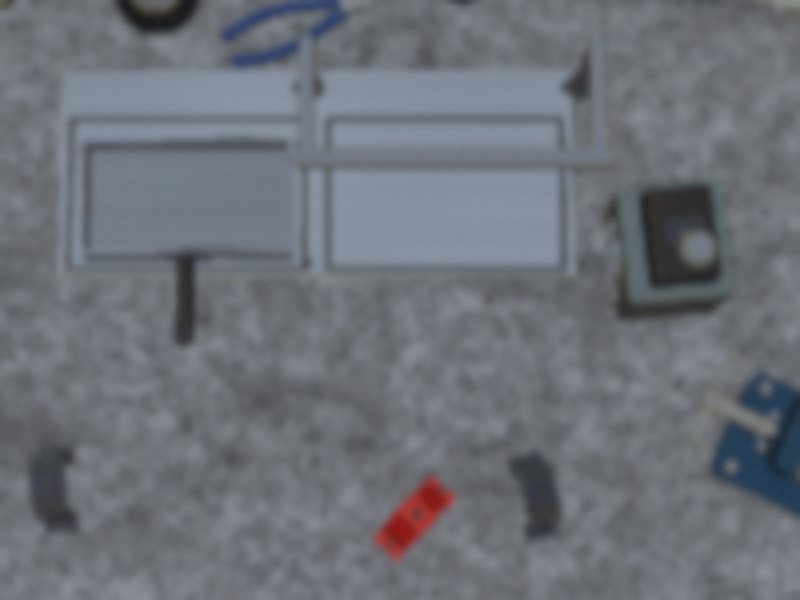

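View pics/cs0.png

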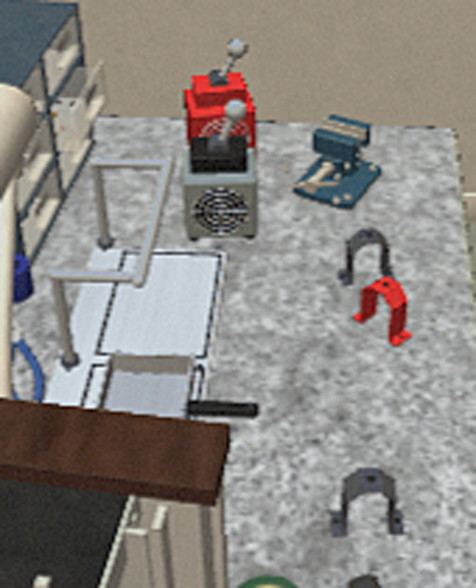

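```bash
cat >> h.py <<'E'
def scene(tag,what=('rail','ball','handle','pan','br'),take=True):
    for n in('top','side'):
        if take: im,d=cap(n,n+tag)
        else: im=cv2.imread(f'pics/{n}{tag}.png'); d=np.load(f'pics/{n}{tag}.npy')
        p=cloud(n,d);x,y,z=p[...,0],p[...,1],p[...,2];g=im.max(2).astype(int);sp=g-im.min(2)
        rect=lambda q:[np.round(a,4).tolist() if not np.isscalar(a) else round(a,1) for a in cv2.minAreaRect(q[:,:2].astype(np.float32))]
        if 'rail' in what:
            m=(z>.115)&(z<.14)&(abs(x-.66)<.018)&(y>-.14)&(y<.05)
            q=p[m];k=np.polyfit(q[:,1],q[:,0],1);print(n,'rail x=%.4f%+.4f*y'%(k[1],k[0]),len(q),'zmax',q[:,2].max().round(4))
            m=(z>.11)&(z<.14)&(x>.64)&(x<.76)&(y>-.17)&(y<.08);q=p[m];print(' frame y',q[:,1].min(),q[:,1].max(),rect(q))
            for lo,hi in((-.16,-.13),(.03,.08)):
                m=(z>.115)&(z<.14)&(x>.675)&(x<.74)&(y>lo)&(y<hi);q=p[m]
                if len(q): print(' arm y',np.median(q[:,1]).round(4),len(q))
        if 'ball' in what:
            m=(z>.14)&(z<.2)&(x>.5)&(x<.72)&(y>-.27)&(y<-.15);q=p[m]
            if len(q): print(n,'ball',np.median(q,0).round(4),'n',len(q),'max',q.max(0).round(4),'min',q.min(0).round(4))
        if 'handle' in what:
            m=(z>.03)&(z<.055)&(g<75)&(x>.47)&(x<.60)&(y>-.15)&(y<.25);q=p[m]
            if len(q)>8: print(n,'handle',len(q),rect(q),np.median(q,0).round(4))
        if 'pan' in what:
            m=(z>.008)&(z<.05)&(x>.56)&(x<.75)&(y>-.16)&(y<.27)&(g>80);q=p[m]
            print(n,'pan',len(q),rect(q)); 
        if 'br' in what:
            m=(z>.048)&(z<.07)&(x>.36)&(x<.5)&(y>-.25)&(y<.35)&(sp<40)
            k,l,s,c=cv2.connectedComponentsWithStats(m.astype(np.uint8))
            for i in range(1,k):
                if s[i,4]>30:print(n,'br',rect(p[l==i]),np.median(p[l==i],0).round(4))
E
python3 - <<'E'
from h import *
scene('0',take=False)
p=cloud('top',np.load('pics/top0.npy'))
f=lambda u,v:p[round(110+v/4),round(165+u/4)].round(4)
for a in((331,118),(560,120),(563,265),(330,267),(70,120),(304,120),(303,265),(70,267)):print(a,f(*a))
E
```

```text
top rail x=0.6587-0.0195*y 320 zmax 0.1387
 frame y -0.16357585162989768 0.06561427836469969 [[0.7017, -0.0478], [0.097, 0.2292], 1.5]
 arm y -0.1516 97
 arm y 0.0565 91
top ball [ 0.5894 -0.2156  0.1702] n 69 max [ 0.6013 -0.2055  0.1781] min [ 0.5763 -0.227   0.1578]
top handle 86 [[0.5664, 0.1464], [0.0646, 0.0127], 2.1] [0.5647 0.1465 0.0451]
top pan 1785 [[0.6576, 0.047], [0.1844, 0.4111], 0.1]
top br [[0.4231, 0.241], [0.0444, 0.0266], 5.6] [0.4234 0.241  0.0596]
top br [[0.4268, -0.1189], [0.0455, 0.0253], 15.7] [ 0.4266 -0.1183  0.0578]
side rail x=0.6617-0.0277*y 174 zmax 0.1349
 frame y -0.1599767938876356 0.06825353239363244 [[0.7056, -0.0448], [0.0975, 0.2285], 1.4]
 arm y -0.1495 67
 arm y 0.0602 97
side ball [ 0.5969 -0.2118  0.1653] n 59 max [ 0.6057 -0.2042  0.1769] min [ 0.5821 -0.2224  0.14  ]
side handle 122 [[0.5675, 0.1474], [0.0159, 0.0635], 88.6] [0.5687 0.1496 0.0447]
side pan 839 [[0.6619, 0.0001], [0.1785, 0.3195], 1.2]
side br [[0.4317, -0.1197], [0.0431, 0.0322], 11.3] [ 0.4348 -0.1177  0.0591]
side br [[0.4286, 0.2394], [0.0455, 0.0278], 5.7] [0.4296 0.241  0.0592]
(331, 118) [0.7174 0.0401 0.    ]
(560, 120) [ 0.7199 -0.1377  0.0076]
(563, 265) [ 0.6066 -0.1422  0.0038]
(330, 267) [0.5984 0.0368 0.007 ]
(70, 120) [ 7.122e-01  2.466e-01 -2.000e-04]
(304, 120) [0.684  0.0578 0.1276]
(303, 265) [ 6.023e-01  5.870e-02 -3.000e-04]
(70, 267) [0.5938 0.2403 0.0044]
```

Candidates (top view): brackets dark (178,232) and dark (298,234) are the real ones; red (268,239) is the look-alike. Grey blower at (333,170) is real, red one at (390,166) not. Pan handle (211,185). The crops confirm two dark brackets. First move is to the handle.

Call:
apply_moves(commands=[{"tx": 2,"ty": 4.7,"az": -1.4,"grip": 0},{"tx": 2,"ty": 4.7,"az": -1.4,"grip": 0},{"tx": 2,"ty": 4.7,"az": -1.4,"grip": 0},{"tx": 2,"ty": 4.7,"az": -1.4,"grip": 0},{"tx": 2,"ty": 4.7,"az": -1.4,"grip": 0},{"tx": 2,"ty": 4.7,"az": -1.4,"grip": 0},{"tx": 2,"ty": 4.7,"az": -1.4,"grip": 0},{"tx": 2,"ty": 4.7,"az": -1.4,"grip": 0}])

```text
invalid input at $.commands[0]: expected keys ax, ay, az, tx, ty, tz, grip
```

Call:
apply_moves(commands=[{"tx": 2,"ty": 4.7,"az": -1.4,"grip": 0},{"tx": 2,"ty": 4.7,"az": -1.4,"grip": 0},{"tx": 2,"ty": 4.7,"az": -1.4,"grip": 0},{"tx": 2,"ty": 4.7,"az": -1.4,"grip": 0},{"tx": 2,"ty": 4.7,"az": -1.4,"grip": 0},{"tx": 2,"ty": 4.7,"az": -1.4,"grip": 0},{"tx": 2,"ty": 4.7,"az": -1.4,"grip": 0},{"tx": 1,"ty": 4.7,"az": -1.3,"grip": 0},{"tx": 0,"grip": 0}])

```text
invalid input at $.commands[0]: expected keys ax, ay, az, tx, ty, tz, grip
```

Call:
apply_moves(commands=[{"ax": 0,"ay": 0,"az": -1.4,"tx": 2,"ty": 4.7,"tz": 0,"grip": 0},{"ax": 0,"ay": 0,"az": -1.4,"tx": 2,"ty": 4.7,"tz": 0,"grip": 0},{"ax": 0,"ay": 0,"az": -1.4,"tx": 2,"ty": 4.7,"tz": 0,"grip": 0},{"ax": 0,"ay": 0,"az": -1.4,"tx": 2,"ty": 4.7,"tz": 0,"grip": 0},{"ax": 0,"ay": 0,"az": -1.4,"tx": 2,"ty": 4.7,"tz": 0,"grip": 0},{"ax": 0,"ay": 0,"az": -1.4,"tx": 2,"ty": 4.7,"tz": 0,"grip": 0},{"ax": 0,"ay": 0,"az": -1.4,"tx": 2,"ty": 4.7,"tz": 0,"grip": 0},{"ax": 0,"ay": 0,"az": -1.4,"tx": 2,"ty": 4.7,"tz": 0,"grip": 0}])

```text
t: 1.1
position: [0.4072, -0.2235, 0.2223]
ee_rot: [0.995, 0.097, -0.0, 0.0]
contact_force: [0.7, 0.5, 1.0]
finger_gap: 0.0867
finger_force: 0.0
```

Call:
apply_moves(commands=[{"ax": 0,"ay": 0,"az": -1.4,"tx": 2,"ty": 4.7,"tz": 0,"grip": 0},{"ax": 0,"ay": 0,"az": -1.4,"tx": 2,"ty": 4.7,"tz": 0,"grip": 0},{"ax": 0,"ay": 0,"az": -1.4,"tx": 2,"ty": 4.7,"tz": 0,"grip": 0},{"ax": 0,"ay": 0,"az": -1.4,"tx": 2,"ty": 4.7,"tz": 0,"grip": 0},{"ax": 0,"ay": 0,"az": -1.4,"tx": 2,"ty": 4.7,"tz": 0,"grip": 0},{"ax": 0,"ay": 0,"az": -1.4,"tx": 2,"ty": 4.7,"tz": 0,"grip": 0},{"ax": 0,"ay": 0,"az": -1.4,"tx": 2,"ty": 4.7,"tz": 0,"grip": 0},{"ax": 0,"ay": 0,"az": -1.3,"tx": 1,"ty": 4.7,"tz": 0,"grip": 0},{"ax": 0,"ay": 0,"az": 0,"tx": 0,"ty": 0,"tz": 0,"grip": 0}])

```text
t: 2.22
position: [0.5559, 0.1562, 0.2221]
ee_rot: [1.0, 0.004, -0.001, -0.002]
contact_force: [-0.3, -0.1, -0.1]
finger_gap: 0.087
finger_force: 0.0
```

Call:
apply_moves(commands=[{"ax": 0,"ay": 0,"az": 1,"tx": 0,"ty": -0.9,"tz": -5,"grip": 0},{"ax": 0,"ay": 0,"az": 0,"tx": 0,"ty": 0,"tz": -5,"grip": 0},{"ax": 0,"ay": 0,"az": 0,"tx": 0,"ty": 0,"tz": -4,"grip": 0},{"ax": 0,"ay": 0,"az": 0,"tx": 0,"ty": 0,"tz": -3.5,"grip": 0},{"ax": 0,"ay": 0,"az": 0,"tx": 0,"ty": 0,"tz": -2.2,"grip": 0},{"ax": 0,"ay": 0,"az": 0,"tx": 0,"ty": 0,"tz": 0,"grip": 0.5},{"ax": 0,"ay": 0,"az": 0,"tx": 0,"ty": 0,"tz": 0,"grip": 1},{"ax": 0,"ay": 0,"az": 0,"tx": 0,"ty": 0,"tz": 0,"grip": 1},{"ax": 0,"ay": 0,"az": 0,"tx": 0,"ty": 0,"tz": 0,"grip": 1},{"ax": 0,"ay": 0,"az": 0,"tx": 0,"ty": 0,"tz": 0,"grip": 1}])

```text
t: 3.48
position: [0.5573, 0.1417, 0.0261]
ee_rot: [1.0, 0.009, 0.0, 0.0]
contact_force: [0.2, -0.2, 0.1]
finger_gap: 0.0446
finger_force: 0.0
```

```bash
python3 - <<'E'
from h import *
print({k:np.round(v,3) for k,v in r.observe().items() if k in('t','position','ee_rot','finger_gap','finger_force','contact_force')})
im,d=cap('top','top1');i2,d2=cap('side','side1')
crop(im,165,110,325,230,2.5,'a');crop(i2,170,130,330,280,2.5,'b')
a=cv2.imread('pics/a.png');b=cv2.imread('pics/b.png');b=cv2.resize(b,(int(b.shape[1]*a.shape[0]/b.shape[0]),a.shape[0]));cv2.imwrite('pics/ab1.png',np.hstack([a,b]))
E
```

```text
{'t': np.float64(3.475), 'position': array([0.557, 0.142, 0.026]), 'ee_rot': array([1.   , 0.009, 0.   , 0.   ]), 'contact_force': array([ 0.213, -0.209,  0.064]), 'finger_force': np.float64(0.0), 'finger_gap': np.float64(0.045)}
```

View pics/ab1.png

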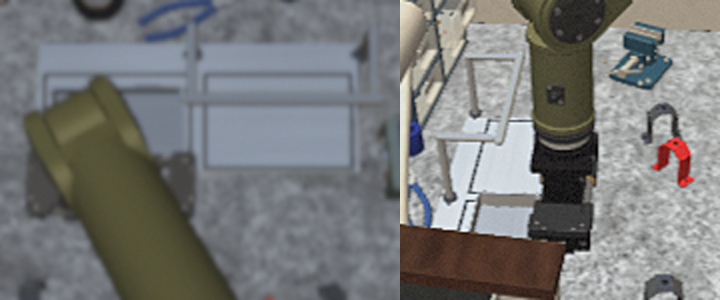

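Call:
apply_moves(commands=[{"ax": 0,"ay": 0,"az": 0,"tx": 0,"ty": 0.5,"tz": 0,"grip": 1},{"ax": 0,"ay": 0,"az": 0,"tx": 0,"ty": 0,"tz": 0,"grip": 1},{"ax": 0,"ay": 0,"az": 0,"tx": 0,"ty": 0,"tz": 0,"grip": 1},{"ax": 0,"ay": 0,"az": 0,"tx": 0,"ty": 0,"tz": 0,"grip": 1},{"ax": 0,"ay": 0,"az": 0,"tx": 0,"ty": 0,"tz": 0,"grip": 1},{"ax": 0,"ay": 0,"az": 0,"tx": 0,"ty": 0,"tz": 0,"grip": 1}])

```text
t: 4.32
position: [0.5568, 0.1464, 0.0256]
ee_rot: [1.0, 0.009, -0.0, 0.0]
contact_force: [-2.1, -2.7, 3.0]
finger_gap: 0.0136
finger_force: 30.0
```

Call:
apply_moves(commands=[{"ax": 0,"ay": 0,"az": 0,"tx": 0,"ty": -1,"tz": 0,"grip": 1},{"ax": 0,"ay": 0,"az": 0,"tx": 0.1,"ty": -2,"tz": 0,"grip": 1},{"ax": 0,"ay": 0,"az": 0,"tx": 0.1,"ty": -2,"tz": 0,"grip": 1},{"ax": 0,"ay": 0,"az": 0,"tx": 0.1,"ty": -2,"tz": 0,"grip": 1},{"ax": 0,"ay": 0,"az": 0,"tx": 0.1,"ty": -2,"tz": 0,"grip": 1},{"ax": 0,"ay": 0,"az": 0,"tx": 0.1,"ty": -2,"tz": 0,"grip": 1},{"ax": 0,"ay": 0,"az": 0,"tx": 0.1,"ty": -2,"tz": 0,"grip": 1}])

```text
t: 5.2
position: [0.5632, 0.0181, 0.0256]
ee_rot: [1.0, 0.01, 0.001, -0.001]
contact_force: [-0.2, 4.4, 0.1]
finger_gap: 0.0133
finger_force: 30.2
```

Call:
apply_moves(commands=[{"ax": 0,"ay": 0,"az": 0,"tx": 0.1,"ty": -2,"tz": 0,"grip": 1},{"ax": 0,"ay": 0,"az": 0,"tx": 0.1,"ty": -2,"tz": 0,"grip": 1},{"ax": 0,"ay": 0,"az": 0,"tx": 0.1,"ty": -1.6,"tz": 0,"grip": 1},{"ax": 0,"ay": 0,"az": 0,"tx": 0,"ty": -1,"tz": 0,"grip": 1},{"ax": 0,"ay": 0,"az": 0,"tx": 0,"ty": 0,"tz": 0,"grip": 1},{"ax": 0,"ay": 0,"az": 0,"tx": 0,"ty": 0,"tz": 0,"grip": 1}])

```text
t: 5.95
position: [0.5661, -0.0508, 0.0256]
ee_rot: [1.0, 0.008, 0.0, 0.001]
contact_force: [0.5, -0.9, 0.1]
finger_gap: 0.0141
finger_force: 30.0
```

```bash
python3 - <<'E'
from h import *
im,d=cap('top','top2');i2,d2=cap('side','side2')
crop(im,165,110,365,260,3.5,'ct2')
p=cloud('top',d);x,y,z=[p[...,i] for i in range(3)]
f=lambda q:[np.round(a,4).tolist() if not np.isscalar(a) else round(a,1) for a in cv2.minAreaRect(q[:,:2].astype(np.float32))]
# pan rim: z ~ .036
m=(z>.02)&(z<.05)&(x>.59)&(x<.74)&(y>-.15)&(y<.05);print(m.sum(),f(p[m]))
p=cloud('side',d2);x,y,z=[p[...,i] for i in range(3)]
m=(z>.02)&(z<.05)&(x>.6)&(x<.73)&(y>-.15)&(y<.05);print(m.sum(),f(p[m]))
E
```

```text
115 [[0.6551, -0.0463], [0.159, 0.0915], 89.9]
308 [[0.6594, -0.0457], [0.093, 0.1689], 0.7]
```

View pics/ct2.png

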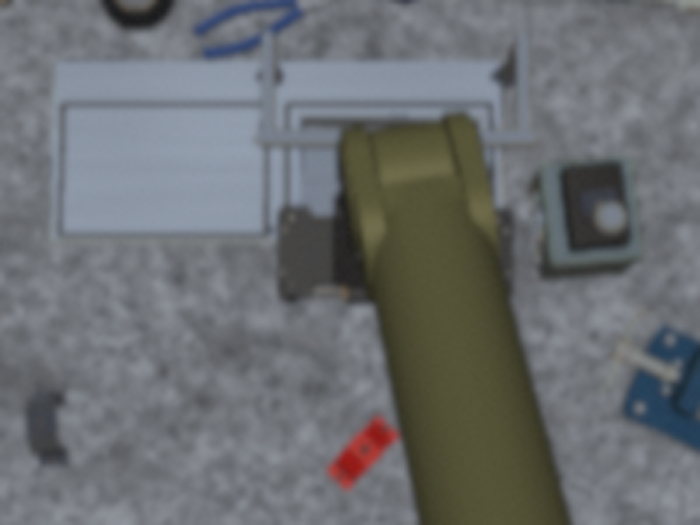

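Call:
apply_moves(commands=[{"ax": 0,"ay": 0,"az": 0,"tx": 0.3,"ty": 0.1,"tz": 0,"grip": 1},{"ax": 0,"ay": 0,"az": 0,"tx": 0,"ty": 0,"tz": 0,"grip": 1},{"ax": 0,"ay": 0,"az": 0,"tx": 0,"ty": 0,"tz": 0,"grip": 0},{"ax": 0,"ay": 0,"az": 0,"tx": 0,"ty": 0,"tz": 0,"grip": 0},{"ax": 0,"ay": 0,"az": 0,"tx": 0,"ty": 0,"tz": 0,"grip": 0},{"ax": 0,"ay": 0,"az": 0,"tx": 0,"ty": 0,"tz": 0,"grip": 0},{"ax": 0,"ay": 0,"az": 0,"tx": 0,"ty": 0,"tz": 3,"grip": 0},{"ax": 0,"ay": 0,"az": 0,"tx": -1,"ty": 0,"tz": 5,"grip": 0}])

```text
t: 7.05
position: [0.5578, -0.048, 0.1048]
ee_rot: [1.0, 0.009, -0.002, -0.001]
contact_force: [-0.1, -0.1, 1.0]
finger_gap: 0.0657
finger_force: 0.0
```

Call:
apply_moves(commands=[{"ax": 0,"ay": 0,"az": 10.4,"tx": -1.4,"ty": -0.7,"tz": 4,"grip": 0},{"ax": 0,"ay": 0,"az": 10.4,"tx": -1.4,"ty": -0.7,"tz": 3,"grip": 0},{"ax": 0,"ay": 0,"az": 10.4,"tx": -1.4,"ty": -0.7,"tz": 0,"grip": 0},{"ax": 0,"ay": 0,"az": 10.4,"tx": -1.4,"ty": -0.7,"tz": 0,"grip": 0},{"ax": 0,"ay": 0,"az": 10.4,"tx": -1.4,"ty": -0.7,"tz": 0,"grip": 0},{"ax": 0,"ay": 0,"az": 10.4,"tx": -1.4,"ty": -0.7,"tz": 0,"grip": 0},{"ax": 0,"ay": 0,"az": 10.4,"tx": -1.4,"ty": -0.7,"tz": 0,"grip": 0},{"ax": 0,"ay": 0,"az": 10.4,"tx": -1.4,"ty": -0.7,"tz": 0,"grip": 0},{"ax": 0,"ay": 0,"az": 10.4,"tx": -1.4,"ty": -0.7,"tz": 0,"grip": 0},{"ax": 0,"ay": 0,"az": 10.4,"tx": 0,"ty": -0.7,"tz": 0,"grip": 0}])

```text
t: 8.3
position: [0.4321, -0.1186, 0.1756]
ee_rot: [0.606, 0.795, -0.001, 0.0]
contact_force: [0.1, 0.1, 1.0]
finger_gap: 0.0871
finger_force: 0.0
```

```bash
python3 - <<'E'
from h import *
print(r.observe()['position'],r.observe()['ee_rot'],r.observe()['qpos'].round(2))
im,d=cap('top','top3');i2,d2=cap('side','side3')
crop(im,165,110,365,260,2.2,'a');crop(i2,170,130,330,280,2.2,'b')
a=cv2.imread('pics/a.png');b=cv2.imread('pics/b.png');cv2.imwrite('pics/ab3.png',np.hstack([a,b]))
for n,d in(('top',d),('side',d2)):
  p=cloud(n,d);x,y,z=[p[...,i] for i in range(3)]
  f=lambda q:[np.round(a,4).tolist() if not np.isscalar(a) else round(a,1) for a in cv2.minAreaRect(q[:,:2].astype(np.float32))]
  m=(z>.02)&(z<.05)&(x>.59)&(x<.74)&(y>-.15)&(y<.05);print(m.sum(),f(p[m]))
E
```

```text
[ 0.4321168  -0.11859456  0.17560236] [ 6.06357610e-01  7.95191851e-01 -5.56162885e-04  2.44405144e-04] [ 0.96 -0.07 -0.71  1.97 -0.05  1.23  0.53]
290 [[0.6459, -0.0473], [0.1113, 0.1594], 0.7]
371 [[0.6489, -0.0475], [0.1149, 0.1659], 1.1]
```

View pics/ab3.png

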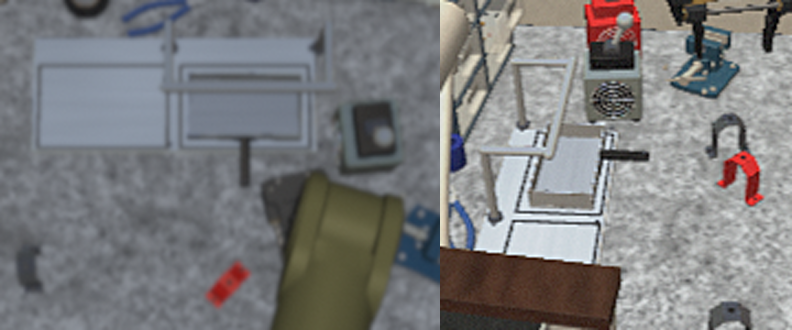

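Call:
apply_moves(commands=[{"ax": 0,"ay": 0,"az": -1,"tx": -0.2,"ty": 0,"tz": -4,"grip": 0},{"ax": 0,"ay": 0,"az": 0,"tx": 0,"ty": 0,"tz": -4,"grip": 0},{"ax": 0,"ay": 0,"az": 0,"tx": 0,"ty": 0,"tz": -4,"grip": 0},{"ax": 0,"ay": 0,"az": 0,"tx": 0,"ty": 0,"tz": -2.5,"grip": 0},{"ax": 0,"ay": 0,"az": 0,"tx": 0,"ty": 0,"tz": -1.4,"grip": 0},{"ax": 0,"ay": 0,"az": 0,"tx": 0,"ty": 0,"tz": 0,"grip": 1},{"ax": 0,"ay": 0,"az": 0,"tx": 0,"ty": 0,"tz": 0,"grip": 1},{"ax": 0,"ay": 0,"az": 0,"tx": 0,"ty": 0,"tz": 0,"grip": 1},{"ax": 0,"ay": 0,"az": 0,"tx": 0,"ty": 0,"tz": 0,"grip": 1},{"ax": 0,"ay": 0,"az": 0,"tx": 0,"ty": 0,"tz": 0,"grip": 1}])

```text
t: 9.65
position: [0.4309, -0.1185, 0.0169]
ee_rot: [0.616, 0.788, -0.0, 0.0]
contact_force: [-1.2, 0.4, 1.9]
finger_gap: 0.0454
finger_force: 30.0
```

Call:
apply_moves(commands=[{"ax": 0,"ay": 0,"az": 0,"tx": 0,"ty": 0,"tz": 0,"grip": 1},{"ax": 0,"ay": 0,"az": 0,"tx": 0,"ty": 0,"tz": 0,"grip": 1},{"ax": 0,"ay": 0,"az": 0,"tx": 0,"ty": 0,"tz": 0,"grip": 1}])

```text
t: 10.02
position: [0.431, -0.1185, 0.0169]
ee_rot: [0.615, 0.788, -0.0, 0.0]
contact_force: [-1.8, -0.0, 5.1]
finger_gap: 0.0456
finger_force: 30.0
```

Call:
apply_moves(commands=[{"ax": 0,"ay": 0,"az": 0,"tx": 0,"ty": 0,"tz": 2,"grip": 1},{"ax": 0,"ay": 0,"az": 0,"tx": 0,"ty": 0,"tz": 4,"grip": 1},{"ax": 0,"ay": 0,"az": 0,"tx": 0,"ty": 0,"tz": 4,"grip": 1},{"ax": 0,"ay": 0,"az": 0,"tx": 0,"ty": 0,"tz": 4,"grip": 1},{"ax": 0,"ay": 0,"az": 0,"tx": 0,"ty": 0,"tz": 3.5,"grip": 1},{"ax": 0,"ay": 0,"az": -3,"tx": 3,"ty": 0.6,"tz": 0,"grip": 1},{"ax": 0,"ay": 0,"az": -5,"tx": 4,"ty": 1,"tz": 0,"grip": 1},{"ax": 0,"ay": 0,"az": -5,"tx": 4,"ty": 1,"tz": 0,"grip": 1}])

```text
t: 11.02
position: [0.5421, -0.0923, 0.1914]
ee_rot: [0.702, 0.712, 0.0, 0.0]
contact_force: [-0.6, -0.4, -0.4]
finger_gap: 0.0459
finger_force: 30.0
```

Call:
apply_moves(commands=[{"ax": 0,"ay": 0,"az": 0,"tx": 4,"ty": 0,"tz": 0,"grip": 1},{"ax": 0,"ay": 0,"az": 0,"tx": 4,"ty": 0,"tz": 0,"grip": 1},{"ax": 0,"ay": 0,"az": 0,"tx": 3,"ty": 0,"tz": 0,"grip": 1},{"ax": 0,"ay": 0,"az": 0,"tx": 1.3,"ty": 0,"tz": 0,"grip": 1},{"ax": 0,"ay": 0,"az": 0,"tx": 0,"ty": 0,"tz": 0,"grip": 1}])

```text
t: 11.65
position: [0.6639, -0.0918, 0.1908]
ee_rot: [0.701, 0.714, -0.0, -0.001]
contact_force: [-0.3, 0.6, -0.6]
finger_gap: 0.0456
finger_force: 30.0
```

```bash
python3 - <<'E'
from h import *
i2,d2=cap('side','side4')
crop(i2,150,80,320,240,3.2,'cs4')
E
```

```text
(no output)
```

View pics/cs4.png

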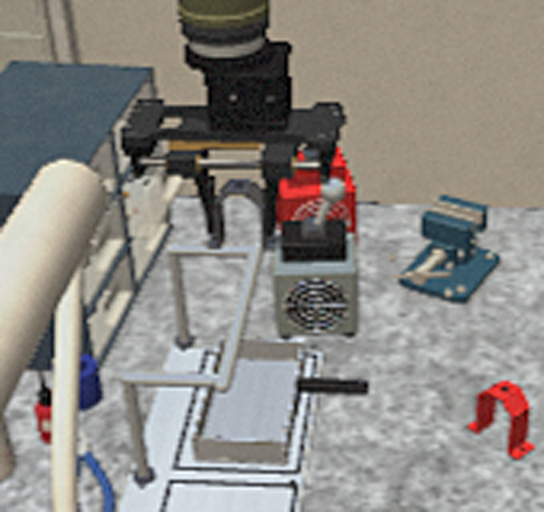

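Call:
apply_moves(commands=[{"ax": 0,"ay": 0,"az": 0,"tx": 0,"ty": 0,"tz": -2,"grip": 1},{"ax": 0,"ay": 0,"az": 0,"tx": 0,"ty": 0,"tz": -2.5,"grip": 1},{"ax": 0,"ay": 0,"az": 0,"tx": 0,"ty": 0,"tz": -2.5,"grip": 1},{"ax": 0,"ay": 0,"az": 0,"tx": 0,"ty": 0,"tz": -1.5,"grip": 1},{"ax": 0,"ay": 0,"az": 0,"tx": 0,"ty": 0,"tz": -0.7,"grip": 1},{"ax": 0,"ay": 0,"az": 0,"tx": 0,"ty": 0,"tz": 0,"grip": 1}])

```text
t: 12.45
position: [0.6638, -0.0923, 0.0995]
ee_rot: [0.701, 0.713, -0.0, -0.0]
contact_force: [-0.2, -0.6, -0.5]
finger_gap: 0.0457
finger_force: 30.0
```

Call:
apply_moves(commands=[{"ax": 0,"ay": 0,"az": 0,"tx": 0,"ty": 0,"tz": -0.5,"grip": 1},{"ax": 0,"ay": 0,"az": 0,"tx": 0,"ty": 0,"tz": -0.2,"grip": 1},{"ax": 0,"ay": 0,"az": 0,"tx": 0,"ty": 0,"tz": 0,"grip": 1}])

```text
t: 12.82
position: [0.664, -0.0923, 0.0927]
ee_rot: [0.701, 0.713, 0.0, 0.0]
contact_force: [0.2, -0.2, -0.8]
finger_gap: 0.0455
finger_force: 30.0
```

Call:
apply_moves(commands=[{"ax": 0,"ay": 0,"az": 0,"tx": 0,"ty": 0,"tz": -0.1,"grip": 0.4},{"ax": 0,"ay": 0,"az": 0,"tx": 0,"ty": 0,"tz": 0,"grip": 0.3},{"ax": 0,"ay": 0,"az": 0,"tx": 0,"ty": 0,"tz": 0,"grip": 0.1},{"ax": 0,"ay": 0,"az": 0,"tx": 0,"ty": 0,"tz": 0,"grip": 0},{"ax": 0,"ay": 0,"az": 0,"tx": 0,"ty": 0,"tz": 0,"grip": 0},{"ax": 0,"ay": 0,"az": 0,"tx": 0,"ty": 0,"tz": 0,"grip": 0},{"ax": 0,"ay": 0,"az": 0,"tx": 0,"ty": 0,"tz": 0,"grip": 0}])

```text
t: 13.7
position: [0.664, -0.0923, 0.0916]
ee_rot: [0.701, 0.713, 0.0, 0.0]
contact_force: [0.1, -0.5, 0.5]
finger_gap: 0.0863
finger_force: 0.0
```

Call:
apply_moves(commands=[{"ax": 0,"ay": 0,"az": 0,"tx": 0,"ty": 0,"tz": 2,"grip": 0},{"ax": 0,"ay": 0,"az": 0,"tx": 0,"ty": 0,"tz": 4,"grip": 0},{"ax": 0,"ay": 0,"az": 0,"tx": 0,"ty": 0,"tz": 5,"grip": 0},{"ax": 0,"ay": 0,"az": 0,"tx": -5,"ty": 0,"tz": 0,"grip": 0},{"ax": 0,"ay": 0,"az": 0,"tx": -5,"ty": 4,"tz": 0,"grip": 0},{"ax": 0,"ay": 0,"az": 0,"tx": -4.5,"ty": 4,"tz": 0,"grip": 0},{"ax": 0,"ay": 0,"az": 0,"tx": -3,"ty": 5,"tz": 0,"grip": 0},{"ax": 0,"ay": 0,"az": 1,"tx": -2,"ty": 5,"tz": 0,"grip": 0},{"ax": 0,"ay": 0,"az": 2,"tx": -2,"ty": 5,"tz": 0,"grip": 0},{"ax": 0,"ay": 0,"az": 2,"tx": -1.7,"ty": 5,"tz": 0,"grip": 0}])

```text
t: 14.95
position: [0.4326, 0.1888, 0.203]
ee_rot: [0.668, 0.744, 0.0, 0.002]
contact_force: [0.0, -0.1, -0.5]
finger_gap: 0.0871
finger_force: 0.0
```

Call:
apply_moves(commands=[{"ax": 0,"ay": 0,"az": 0,"tx": 0,"ty": 5,"tz": 0,"grip": 0},{"ax": 0,"ay": 0,"az": 0,"tx": 0,"ty": 0,"tz": 0,"grip": 0}])

```text
t: 15.2
position: [0.4319, 0.242, 0.2032]
ee_rot: [0.666, 0.746, 0.002, -0.0]
contact_force: [-0.1, 1.3, 0.1]
finger_gap: 0.0869
finger_force: 0.0
```

```bash
python3 - <<'E'
from h import *
i2,d2=cap('side','side5');im,d=cap('top','top5')
crop(i2,170,100,330,310,2.4,'a');crop(im,165,110,365,260,2.0,'b')
a=cv2.imread('pics/a.png');b=cv2.imread('pics/b.png');o=np.zeros((a.shape[0],a.shape[1]+b.shape[1],3),np.uint8);o[:,:a.shape[1]]=a;o[:b.shape[0],a.shape[1]:]=b;cv2.imwrite('pics/ab5.png',o)
p=cloud('side',d2);x,y,z=[p[...,i] for i in range(3)]
m=(z>.048)&(z<.07)&(x>.36)&(x<.5)&(y>.18)&(y<.3);print(m.sum(),np.median(p[m],0))
m=(z>.135)&(z<.16)&(x>.6)&(x<.72)&(y>-.15)&(y<.03);print(m.sum(),np.median(p[m],0))
E
```

```text
162 [0.42959734 0.24119882 0.05929869]
27 [ 0.66449935 -0.09449628  0.13592042]
```

View pics/ab5.png

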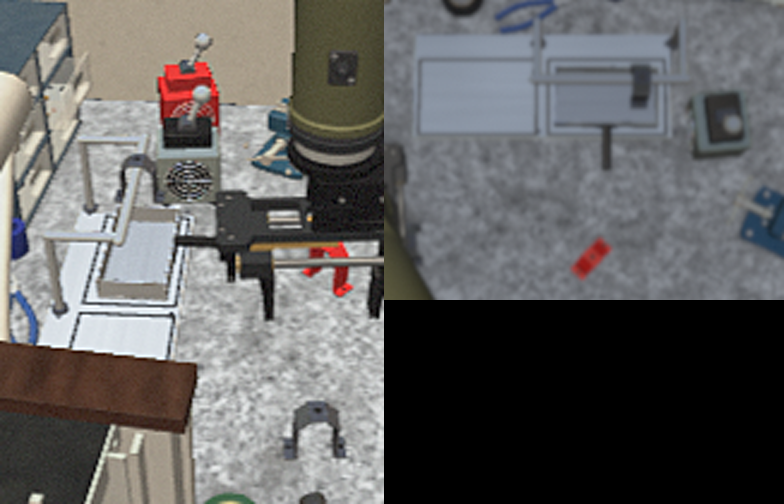

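Call:
apply_moves(commands=[{"ax": 0,"ay": 0,"az": 0,"tx": -0.2,"ty": -0.1,"tz": -5,"grip": 0},{"ax": 0,"ay": 0,"az": 0,"tx": 0,"ty": 0,"tz": -5,"grip": 0},{"ax": 0,"ay": 0,"az": 0,"tx": 0,"ty": 0,"tz": -4,"grip": 0},{"ax": 0,"ay": 0,"az": 0,"tx": 0,"ty": 0,"tz": -3,"grip": 0},{"ax": 0,"ay": 0,"az": 0,"tx": 0,"ty": 0,"tz": -1.6,"grip": 0},{"ax": 0,"ay": 0,"az": 0,"tx": 0,"ty": 0,"tz": 0,"grip": 1},{"ax": 0,"ay": 0,"az": 0,"tx": 0,"ty": 0,"tz": 0,"grip": 1},{"ax": 0,"ay": 0,"az": 0,"tx": 0,"ty": 0,"tz": 0,"grip": 1},{"ax": 0,"ay": 0,"az": 0,"tx": 0,"ty": 0,"tz": 0,"grip": 1},{"ax": 0,"ay": 0,"az": 0,"tx": 0,"ty": 0,"tz": 0,"grip": 1}])

```text
t: 16.55
position: [0.431, 0.2358, 0.0159]
ee_rot: [0.669, 0.743, -0.0, 0.0]
contact_force: [-1.7, -1.3, 2.2]
finger_gap: 0.0459
finger_force: 30.0
```

Call:
apply_moves(commands=[{"ax": 0,"ay": 0,"az": 0,"tx": 0,"ty": 0,"tz": 0,"grip": 1},{"ax": 0,"ay": 0,"az": 0,"tx": 0,"ty": 0,"tz": 0,"grip": 1},{"ax": 0,"ay": 0,"az": 0,"tx": 0,"ty": 0,"tz": 0,"grip": 1}])

```text
t: 16.92
position: [0.431, 0.2357, 0.0158]
ee_rot: [0.669, 0.743, -0.0, 0.0]
contact_force: [-1.9, -1.3, 5.1]
finger_gap: 0.0456
finger_force: 30.0
```

Call:
apply_moves(commands=[{"ax": 0,"ay": 0,"az": 0,"tx": 0,"ty": 0,"tz": 2,"grip": 1},{"ax": 0,"ay": 0,"az": 0,"tx": 0,"ty": 0,"tz": 4,"grip": 1},{"ax": 0,"ay": 0,"az": 0,"tx": 0,"ty": 0,"tz": 4,"grip": 1},{"ax": 0,"ay": 0,"az": 0,"tx": 0,"ty": 0,"tz": 4,"grip": 1},{"ax": 0,"ay": 0,"az": 0,"tx": 0,"ty": 0,"tz": 3.5,"grip": 1},{"ax": 0,"ay": 0,"az": -1,"tx": 2,"ty": -3,"tz": 0,"grip": 1},{"ax": 0,"ay": 0,"az": -1,"tx": 2,"ty": -4,"tz": 0,"grip": 1},{"ax": 0,"ay": 0,"az": -1,"tx": 2,"ty": -4,"tz": 0,"grip": 1},{"ax": 0,"ay": 0,"az": -1,"tx": 2,"ty": -4,"tz": 0,"grip": 1}])

```text
t: 18.05
position: [0.5119, 0.0842, 0.1904]
ee_rot: [0.695, 0.719, 0.0, 0.001]
contact_force: [0.2, 0.0, -1.1]
finger_gap: 0.0457
finger_force: 30.0
```

Call:
apply_moves(commands=[{"ax": 0,"ay": 0,"az": -1,"tx": 3,"ty": -4,"tz": 0,"grip": 1},{"ax": 0,"ay": 0,"az": 0,"tx": 4,"ty": -3,"tz": 0,"grip": 1},{"ax": 0,"ay": 0,"az": 0,"tx": 4,"ty": -1.5,"tz": 0,"grip": 1},{"ax": 0,"ay": 0,"az": 0,"tx": 3,"ty": -0.5,"tz": 0,"grip": 1},{"ax": 0,"ay": 0,"az": 0,"tx": 1.1,"ty": -0.2,"tz": 0,"grip": 1},{"ax": 0,"ay": 0,"az": 0,"tx": 0,"ty": 0,"tz": 0,"grip": 1}])

```text
t: 18.8
position: [0.6619, -0.0057, 0.19]
ee_rot: [0.7, 0.714, -0.0, -0.001]
contact_force: [-1.6, 0.5, -1.0]
finger_gap: 0.0461
finger_force: 30.0
```

```bash
python3 - <<'E'
from h import *
i2,d2=cap('side','side6')
crop(i2,150,80,320,260,3,'cs6')
E
```

```text
(no output)
```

View pics/cs6.png

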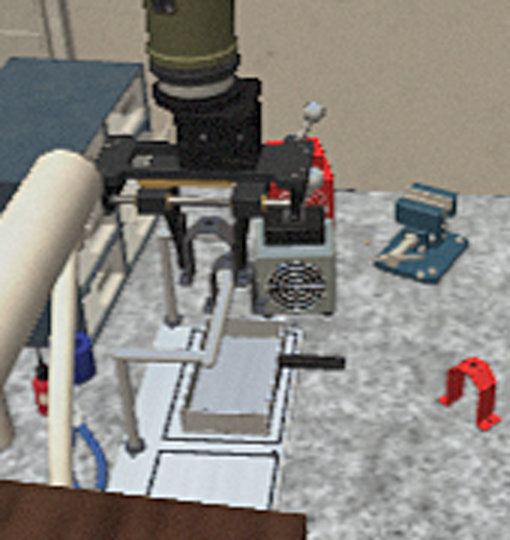

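Call:
apply_moves(commands=[{"ax": 0,"ay": 0,"az": 0,"tx": 0,"ty": 0,"tz": -2,"grip": 1},{"ax": 0,"ay": 0,"az": 0,"tx": 0,"ty": 0,"tz": -2.5,"grip": 1},{"ax": 0,"ay": 0,"az": 0,"tx": 0,"ty": 0,"tz": -2.5,"grip": 1},{"ax": 0,"ay": 0,"az": 0,"tx": 0,"ty": 0,"tz": -1.5,"grip": 1},{"ax": 0,"ay": 0,"az": 0,"tx": 0,"ty": 0,"tz": -0.7,"grip": 1},{"ax": 0,"ay": 0,"az": 0,"tx": 0,"ty": 0,"tz": -0.4,"grip": 1},{"ax": 0,"ay": 0,"az": 0,"tx": 0,"ty": 0,"tz": -0.2,"grip": 1},{"ax": 0,"ay": 0,"az": 0,"tx": 0,"ty": 0,"tz": 0,"grip": 1}])

```text
t: 19.85
position: [0.6625, -0.0062, 0.093]
ee_rot: [0.701, 0.713, 0.0, 0.0]
contact_force: [0.4, 0.4, -1.1]
finger_gap: 0.0458
finger_force: 30.0
```

Call:
apply_moves(commands=[{"ax": 0,"ay": 0,"az": 0,"tx": 0,"ty": 0,"tz": 0,"grip": 0.4},{"ax": 0,"ay": 0,"az": 0,"tx": 0,"ty": 0,"tz": 0,"grip": 0.3},{"ax": 0,"ay": 0,"az": 0,"tx": 0,"ty": 0,"tz": 0,"grip": 0.1},{"ax": 0,"ay": 0,"az": 0,"tx": 0,"ty": 0,"tz": 0,"grip": 0},{"ax": 0,"ay": 0,"az": 0,"tx": 0,"ty": 0,"tz": 0,"grip": 0},{"ax": 0,"ay": 0,"az": 0,"tx": 0,"ty": 0,"tz": 0,"grip": 0},{"ax": 0,"ay": 0,"az": 0,"tx": 0,"ty": 0,"tz": 0,"grip": 0},{"ax": 0,"ay": 0,"az": 0,"tx": 0,"ty": 0,"tz": 2,"grip": 0},{"ax": 0,"ay": 0,"az": 0,"tx": 0,"ty": 0,"tz": 4,"grip": 0},{"ax": 0,"ay": 0,"az": 0,"tx": 0,"ty": 0,"tz": 5,"grip": 0}])

```text
t: 21.1
position: [0.6618, -0.0062, 0.2044]
ee_rot: [0.701, 0.714, -0.0, -0.0]
contact_force: [0.5, -0.2, -0.2]
finger_gap: 0.0871
finger_force: 0.0
```

Call:
apply_moves(commands=[{"ax": 0,"ay": 0,"az": 0,"tx": -4,"ty": 0,"tz": 2,"grip": 1},{"ax": 0,"ay": 0,"az": 0,"tx": -5,"ty": 0,"tz": 0,"grip": 1},{"ax": 0,"ay": 0,"az": 0,"tx": -5,"ty": -2,"tz": 0,"grip": 1},{"ax": 0,"ay": 0,"az": 0,"tx": 0,"ty": -4,"tz": 0,"grip": 1},{"ax": 0,"ay": 0,"az": 0,"tx": 0,"ty": -5,"tz": 0,"grip": 1},{"ax": 0,"ay": 0,"az": 0,"tx": 0,"ty": -5,"tz": 0,"grip": 1},{"ax": 0,"ay": 0,"az": 0,"tx": 0,"ty": -4.8,"tz": 0,"grip": 1},{"ax": 0,"ay": 0,"az": 0,"tx": 0,"ty": 0,"tz": 0,"grip": 1},{"ax": 0,"ay": 0,"az": 0,"tx": 0,"ty": 0,"tz": 0,"grip": 1},{"ax": 0,"ay": 0,"az": 0,"tx": 0,"ty": 0,"tz": 0,"grip": 1}])

```text
t: 22.35
position: [0.5227, -0.2124, 0.2234]
ee_rot: [0.7, 0.714, 0.0, 0.0]
contact_force: [0.7, 0.1, 0.5]
finger_gap: 0.0018
finger_force: 0.0
```

```bash
python3 - <<'E'
from h import *
scene('7',('ball',))
i2=cv2.imread('pics/side7.png');im=cv2.imread('pics/top7.png')
crop(i2,170,90,340,270,2.4,'a');crop(im,225,110,385,260,2.4,'b')
a=cv2.imread('pics/a.png');b=cv2.imread('pics/b.png');o=np.zeros((a.shape[0],a.shape[1]+b.shape[1],3),np.uint8);o[:,:a.shape[1]]=a;o[:b.shape[0],a.shape[1]:]=b;cv2.imwrite('pics/ab7.png',o)
E
```

```text
top ball [ 0.5935 -0.2203  0.1707] n 14 max [ 0.5985 -0.2072  0.1755] min [ 0.5833 -0.2277  0.1649]
side ball [ 0.5974 -0.2118  0.1653] n 59 max [ 0.6093 -0.2053  0.1765] min [ 0.582  -0.2215  0.1401]
```

View pics/ab7.png

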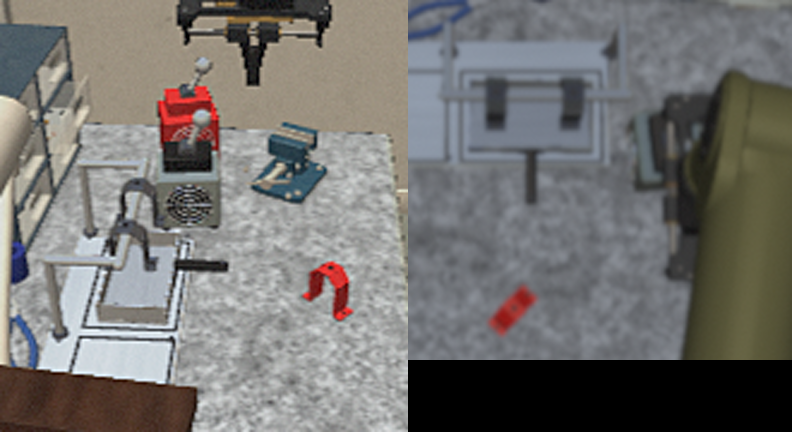

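Call:
apply_moves(commands=[{"ax": 0,"ay": 0,"az": 0,"tx": 0,"ty": -0.1,"tz": -4,"grip": 1},{"ax": 0,"ay": 0,"az": 0,"tx": 0,"ty": 0,"tz": -3.8,"grip": 1},{"ax": 0,"ay": 0,"az": 0,"tx": 2,"ty": 0,"tz": 0,"grip": 1},{"ax": 0,"ay": 0,"az": 0,"tx": 1,"ty": 0,"tz": 0,"grip": 1},{"ax": 0,"ay": 0,"az": 0,"tx": 1,"ty": 0.1,"tz": 0,"grip": 1},{"ax": 0,"ay": 0,"az": 0,"tx": 1,"ty": 0.1,"tz": 0,"grip": 1},{"ax": 0,"ay": 0,"az": 0,"tx": 1,"ty": 0.1,"tz": 0,"grip": 1},{"ax": 0,"ay": 0,"az": 0,"tx": 1,"ty": 0.1,"tz": 0,"grip": 1},{"ax": 0,"ay": 0,"az": 0,"tx": 1,"ty": 0.1,"tz": 0,"grip": 1},{"ax": 0,"ay": 0,"az": 0,"tx": 0.5,"ty": 0.1,"tz": 0,"grip": 1}])

```text
t: 23.7
position: [0.608, -0.2093, 0.1443]
ee_rot: [0.701, 0.713, 0.0, 0.0]
contact_force: [-0.6, -0.6, 0.2]
finger_gap: 0.0006
finger_force: 0.6
```

```bash
python3 - <<'E'
from h import *
scene('8',('ball',))
i2=cv2.imread('pics/side8.png');crop(i2,200,90,300,190,5,'cs8')
E
```

```text
side ball [ 0.6151 -0.2001  0.1719] n 164 max [ 0.644  -0.1937  0.1997] min [ 0.5949 -0.2191  0.1431]
```

View pics/cs8.png

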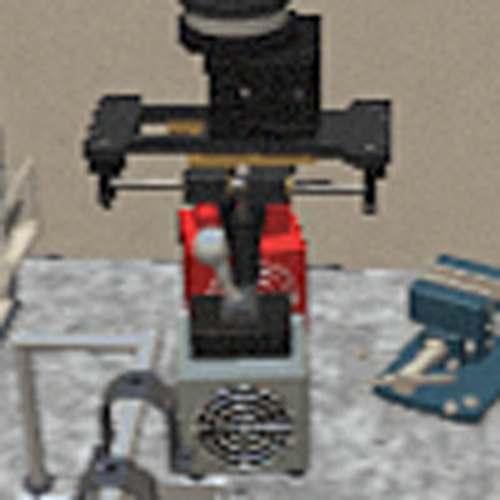

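Call:
apply_moves(commands=[{"ax": 0,"ay": 0,"az": 0,"tx": 0.4,"ty": 0,"tz": 0,"grip": 1},{"ax": 0,"ay": 0,"az": 0,"tx": 0.4,"ty": 0,"tz": 0,"grip": 1},{"ax": 0,"ay": 0,"az": 0,"tx": 0,"ty": 0,"tz": 0,"grip": 1}])

```text
t: 24.18
position: [0.6153, -0.2092, 0.1444]
ee_rot: [0.701, 0.713, 0.0, -0.0]
contact_force: [0.4, 0.8, -0.3]
finger_gap: 0.0008
finger_force: 0.2
```

```bash
python3 - <<'E'
from h import *
d=np.load('pics/side8.npy');print(P('side',d,242,139))
i,d=cap('side','side9')
for u in range(236,246,2):print(u,P('side',d,u,139).round(4),i[139,u])
E
```

```text
[ 0.62961674 -0.20388904  0.17055902]
236 [ 0.6506 -0.2101  0.1663] [119 132 150]
238 [ 0.643  -0.2045  0.1697] [179 183 170]
240 [ 0.6361 -0.2033  0.1707] [185 177 168]
242 [ 0.6302 -0.2073  0.1686] [139 146 143]
244 [ 0.6222 -0.1983  0.174 ] [23 18 21]
```

Call:
apply_moves(commands=[{"ax": 0,"ay": 0,"az": 0,"tx": 0.4,"ty": 0,"tz": 0,"grip": 1},{"ax": 0,"ay": 0,"az": 0,"tx": 0,"ty": 0,"tz": 0,"grip": 1}])

```text
t: 24.48
position: [0.6183, -0.2094, 0.1444]
ee_rot: [0.701, 0.713, -0.001, -0.001]
contact_force: [-4.4, 0.7, 1.2]
finger_gap: 0.0003
finger_force: 2.2
```

Call:
apply_moves(commands=[{"ax": 0,"ay": 0,"az": 0,"tx": 0.3,"ty": 0,"tz": 0,"grip": 1},{"ax": 0,"ay": 0,"az": 0,"tx": 0,"ty": 0,"tz": 0,"grip": 1}])

```text
t: 24.72
position: [0.6186, -0.2094, 0.1443]
ee_rot: [0.701, 0.713, -0.003, -0.003]
contact_force: [-12.7, 1.1, 5.4]
finger_gap: 0.0007
finger_force: 6.2
```

Call:
apply_moves(commands=[{"ax": 0,"ay": 0,"az": 0,"tx": -1,"ty": 0,"tz": 0,"grip": 1},{"ax": 0,"ay": 0,"az": 0,"tx": -1.5,"ty": 0,"tz": 0,"grip": 1},{"ax": 0,"ay": 0,"az": 0,"tx": 0,"ty": 0,"tz": 3,"grip": 1},{"ax": 0,"ay": 0,"az": 0,"tx": 0,"ty": 0,"tz": 3.5,"grip": 1},{"ax": 0,"ay": 0,"az": 0,"tx": 0,"ty": 0,"tz": 0,"grip": 1}])

```text
t: 25.35
position: [0.5998, -0.2094, 0.2133]
ee_rot: [0.701, 0.713, 0.002, 0.004]
contact_force: [0.9, 1.2, -0.7]
finger_gap: 0.0002
finger_force: 0.0
```

```bash
python3 - <<'E'
from h import *
i2,d2=cap('side','side10');im,d=cap('top','top10')
crop(i2,170,90,340,270,2.4,'a');crop(im,165,110,345,260,2.2,'b')
a=cv2.imread('pics/a.png');b=cv2.imread('pics/b.png');o=np.zeros((a.shape[0],a.shape[1]+b.shape[1],3),np.uint8);o[:,:a.shape[1]]=a;o[:b.shape[0],a.shape[1]:]=b;cv2.imwrite('pics/ab10.png',o)
for u in range(234,248,2):print(u,P('side',d2,u,139).round(4),i2[139,u])
E
```

```text
234 [ 0.9019 -1.5331 -0.5894] [132 153 162]
236 [ 0.6495 -0.2039  0.1698] [140 145 140]
238 [ 0.6433 -0.2065  0.1686] [190 177 168]
240 [ 0.6364 -0.2047  0.1698] [184 181 167]
242 [ 0.6311 -0.2131  0.1653] [148 159 142]
244 [ 0.6454 -0.3499  0.0876] [ 52  54 245]
246 [ 0.6383 -0.3534  0.0859] [ 57  61 235]
```

View pics/ab10.png

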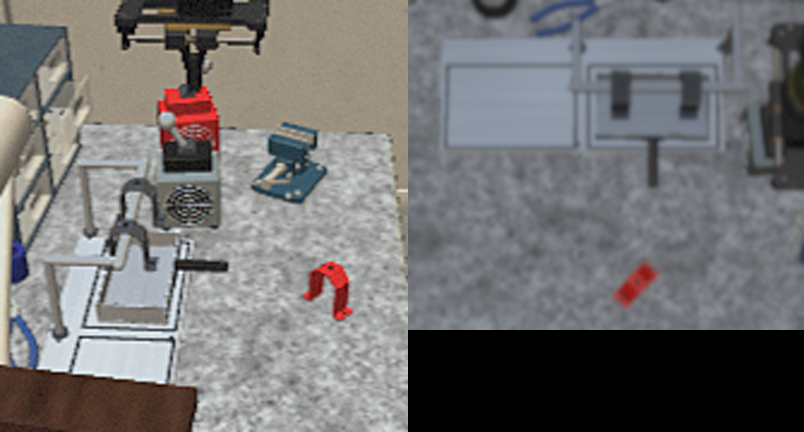

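Call:
apply_moves(commands=[{"ax": 0,"ay": 0,"az": 0,"tx": 0,"ty": 0,"tz": 0,"grip": 1},{"ax": 0,"ay": 0,"az": 0,"tx": 0,"ty": 0,"tz": 0,"grip": 1},{"ax": 0,"ay": 0,"az": 0,"tx": 0,"ty": 0,"tz": 0,"grip": 1},{"ax": 0,"ay": 0,"az": 0,"tx": 0,"ty": 0,"tz": 0,"grip": 1},{"ax": 0,"ay": 0,"az": 0,"tx": 0,"ty": 0,"tz": 0,"grip": 1},{"ax": 0,"ay": 0,"az": 0,"tx": 0,"ty": 0,"tz": 0,"grip": 1},{"ax": 0,"ay": 0,"az": 0,"tx": 0,"ty": 0,"tz": 0,"grip": 1},{"ax": 0,"ay": 0,"az": 0,"tx": 0,"ty": 0,"tz": 0,"grip": 1},{"ax": 0,"ay": 0,"az": 0,"tx": 0,"ty": 0,"tz": 0,"grip": 1},{"ax": 0,"ay": 0,"az": 0,"tx": 0,"ty": 0,"tz": 0,"grip": 1}])

```text
t: 26.7
position: [0.5972, -0.2092, 0.2096]
ee_rot: [0.701, 0.713, 0.0, 0.0]
contact_force: [-0.1, -0.3, 0.1]
finger_gap: 0.0005
finger_force: 0.0
```

Call:
apply_moves(commands=[{"ax": 0,"ay": 0,"az": 0,"tx": 0,"ty": 0,"tz": 0,"grip": 1},{"ax": 0,"ay": 0,"az": 0,"tx": 0,"ty": 0,"tz": 0,"grip": 1},{"ax": 0,"ay": 0,"az": 0,"tx": 0,"ty": 0,"tz": 0,"grip": 1},{"ax": 0,"ay": 0,"az": 0,"tx": 0,"ty": 0,"tz": 0,"grip": 1},{"ax": 0,"ay": 0,"az": 0,"tx": 0,"ty": 0,"tz": 0,"grip": 1},{"ax": 0,"ay": 0,"az": 0,"tx": 0,"ty": 0,"tz": 0,"grip": 1},{"ax": 0,"ay": 0,"az": 0,"tx": 0,"ty": 0,"tz": 0,"grip": 1},{"ax": 0,"ay": 0,"az": 0,"tx": 0,"ty": 0,"tz": 0,"grip": 1},{"ax": 0,"ay": 0,"az": 0,"tx": 0,"ty": 0,"tz": 0,"grip": 1},{"ax": 0,"ay": 0,"az": 0,"tx": 0,"ty": 0,"tz": 0,"grip": 1}])

```text
t: 27.95
position: [0.5972, -0.2092, 0.2096]
ee_rot: [0.701, 0.713, 0.0, 0.0]
contact_force: [0.4, 0.4, -0.8]
finger_gap: 0.0006
finger_force: 0.0
```

Call:
apply_moves(commands=[{"ax": 0,"ay": 0,"az": 0,"tx": 0,"ty": 0,"tz": 0,"grip": 1},{"ax": 0,"ay": 0,"az": 0,"tx": 0,"ty": 0,"tz": 0,"grip": 1},{"ax": 0,"ay": 0,"az": 0,"tx": 0,"ty": 0,"tz": 0,"grip": 1},{"ax": 0,"ay": 0,"az": 0,"tx": 0,"ty": 0,"tz": 0,"grip": 1},{"ax": 0,"ay": 0,"az": 0,"tx": 0,"ty": 0,"tz": 0,"grip": 1},{"ax": 0,"ay": 0,"az": 0,"tx": 0,"ty": 0,"tz": 0,"grip": 1},{"ax": 0,"ay": 0,"az": 0,"tx": 0,"ty": 0,"tz": 0,"grip": 1},{"ax": 0,"ay": 0,"az": 0,"tx": 0,"ty": 0,"tz": 0,"grip": 1},{"ax": 0,"ay": 0,"az": 0,"tx": 0,"ty": 0,"tz": 0,"grip": 1},{"ax": 0,"ay": 0,"az": 0,"tx": 0,"ty": 0,"tz": 0,"grip": 1}])

```text
t: 29.2
position: [0.5972, -0.2092, 0.2096]
ee_rot: [0.701, 0.713, 0.0, 0.0]
contact_force: [-0.3, -0.3, -0.1]
finger_gap: 0.0004
finger_force: 0.0
```

```bash
python3 - <<'E'
from h import *
for n in('top','side'):
    p=cloud(n,np.load(f'pics/{n}0.npy'));x,y,z=[p[...,i] for i in range(3)]
    m=(x>.68)&(x<.85)&(y<-.1)&(y>-.32)&(z>.135)
    print(n,m.sum(),[(a.round(2),b.round(3)) for a,b in [(x0,np.nanmax(np.where(m&(x>x0)&(x<x0+.02),z,0))) for x0 in np.arange(.68,.85,.02)]])
E
```

```text
top 1499 [(np.float64(0.68), np.float64(0.0)), (np.float64(0.7), np.float64(0.0)), (np.float64(0.72), np.float64(0.136)), (np.float64(0.74), np.float64(0.0)), (np.float64(0.76), np.float64(0.0)), (np.float64(0.78), np.float64(0.142)), (np.float64(0.8), np.float64(0.217)), (np.float64(0.82), np.float64(0.221)), (np.float64(0.84), np.float64(0.222))]
side 443 [(np.float64(0.68), np.float64(0.0)), (np.float64(0.7), np.float64(0.0)), (np.float64(0.72), np.float64(0.0)), (np.float64(0.74), np.float64(0.0)), (np.float64(0.76), np.float64(0.0)), (np.float64(0.78), np.float64(0.138)), (np.float64(0.8), np.float64(0.179)), (np.float64(0.82), np.float64(0.217)), (np.float64(0.84), np.float64(0.218))]
```

Call:
apply_moves(commands=[{"ax": 0,"ay": 0,"az": -10,"tx": 0,"ty": 0,"tz": 1,"grip": 1},{"ax": 0,"ay": 0,"az": -10,"tx": 0,"ty": 0,"tz": 0,"grip": 1},{"ax": 0,"ay": 0,"az": -10,"tx": 0,"ty": 0,"tz": 0,"grip": 1},{"ax": 0,"ay": 0,"az": -10,"tx": 0,"ty": 0,"tz": 0,"grip": 1},{"ax": 0,"ay": 0,"az": -10,"tx": 2,"ty": 0,"tz": 0,"grip": 1},{"ax": 0,"ay": 0,"az": -10,"tx": 2,"ty": 0,"tz": 0,"grip": 1},{"ax": 0,"ay": 0,"az": -10,"tx": 2,"ty": 0,"tz": 0,"grip": 1},{"ax": 0,"ay": 0,"az": -10,"tx": 2,"ty": 0,"tz": 0,"grip": 1},{"ax": 0,"ay": 0,"az": -5,"tx": 1.4,"ty": 0.2,"tz": 0,"grip": 1},{"ax": 0,"ay": 0,"az": 0,"tx": 0,"ty": 0,"tz": 0,"grip": 1}])

```text
t: 30.45
position: [0.6917, -0.2063, 0.219]
ee_rot: [0.999, 0.054, -0.0, -0.0]
contact_force: [-0.9, 0.5, 0.4]
finger_gap: 0.0005
finger_force: 0.0
```

Call:
apply_moves(commands=[{"ax": 0,"ay": 0,"az": 0,"tx": 0,"ty": 0,"tz": -3,"grip": 1},{"ax": 0,"ay": 0,"az": 0,"tx": 0,"ty": 0,"tz": -3.5,"grip": 1},{"ax": 0,"ay": 0,"az": 0,"tx": 0,"ty": 0,"tz": 0,"grip": 1}])

```text
t: 30.82
position: [0.6883, -0.2075, 0.1513]
ee_rot: [0.999, 0.053, -0.003, -0.001]
contact_force: [-1.1, 0.2, 0.1]
finger_gap: 0.0001
finger_force: 0.0
```

Call:
apply_moves(commands=[{"ax": 0,"ay": 0,"az": 0,"tx": -1,"ty": 0,"tz": 0,"grip": 1},{"ax": 0,"ay": 0,"az": 0,"tx": -1,"ty": 0,"tz": 0,"grip": 1},{"ax": 0,"ay": 0,"az": 0,"tx": -1,"ty": -0.1,"tz": 0,"grip": 1},{"ax": 0,"ay": 0,"az": 0,"tx": -1,"ty": -0.1,"tz": 0,"grip": 1},{"ax": 0,"ay": 0,"az": 0,"tx": -1,"ty": -0.1,"tz": 0,"grip": 1},{"ax": 0,"ay": 0,"az": 0,"tx": -1,"ty": -0.1,"tz": 0,"grip": 1},{"ax": 0,"ay": 0,"az": 0,"tx": -0.5,"ty": -0.1,"tz": 0,"grip": 1},{"ax": 0,"ay": 0,"az": 0,"tx": 0,"ty": 0,"tz": 0,"grip": 1}])

```text
t: 31.82
position: [0.625, -0.2124, 0.154]
ee_rot: [0.999, 0.052, -0.001, -0.0]
contact_force: [0.3, -0.4, -0.0]
finger_gap: 0.0
finger_force: 0.0
```

Call:
apply_moves(commands=[{"ax": 0,"ay": 0,"az": 0,"tx": -0.4,"ty": 0,"tz": 0,"grip": 1},{"ax": 0,"ay": 0,"az": 0,"tx": 0,"ty": 0,"tz": 0,"grip": 1}])

```text
t: 32.08
position: [0.6218, -0.2123, 0.1542]
ee_rot: [0.999, 0.053, -0.0, -0.0]
contact_force: [0.3, -1.1, 0.1]
finger_gap: 0.0002
finger_force: 0.1
```

Call:
apply_moves(commands=[{"ax": 0,"ay": 0,"az": 0,"tx": -0.3,"ty": 0,"tz": 0,"grip": 1},{"ax": 0,"ay": 0,"az": 0,"tx": 0,"ty": 0,"tz": 0,"grip": 1}])

```text
t: 32.33
position: [0.619, -0.2121, 0.1545]
ee_rot: [0.999, 0.053, -0.0, -0.0]
contact_force: [0.9, -0.2, -0.4]
finger_gap: 0.0002
finger_force: 0.2
```

Call:
apply_moves(commands=[{"ax": 0,"ay": 0,"az": 0,"tx": -0.4,"ty": 0,"tz": 0,"grip": 1},{"ax": 0,"ay": 0,"az": 0,"tx": 0,"ty": 0,"tz": 0,"grip": 1}])

```text
t: 32.58
position: [0.6148, -0.2122, 0.1546]
ee_rot: [0.999, 0.053, -0.0, -0.0]
contact_force: [-0.2, -0.3, 0.6]
finger_gap: 0.0008
finger_force: 0.2
```

Call:
apply_moves(commands=[{"ax": 0,"ay": 0,"az": 0,"tx": -0.3,"ty": 0,"tz": 0,"grip": 1},{"ax": 0,"ay": 0,"az": 0,"tx": 0,"ty": 0,"tz": 0,"grip": 1}])

```text
t: 32.83
position: [0.6119, -0.2122, 0.1546]
ee_rot: [0.999, 0.053, -0.0, 0.0]
contact_force: [0.7, -0.2, -0.2]
finger_gap: 0.0009
finger_force: 0.3
```

```bash
python3 - <<'E'
from h import *
i,d=cap('side','side11')
for v in (138,142):
  for u in range(242,262,2):print(v,u,P('side',d,u,v).round(4),i[v,u])
E
```

```text
138 242 [ 0.6545 -0.3613  0.0851] [ 39  44 182]
138 244 [ 0.6221 -0.1991  0.1773] [ 34  35 130]
138 246 [ 0.616  -0.2022  0.1757] [34 30 23]
138 248 [ 0.6099 -0.2051  0.1743] [20 18 12]
138 250 [ 0.6032 -0.2045  0.1749] [16 14  3]
138 252 [ 0.5977 -0.2129  0.1704] [163 166 201]
138 254 [ 0.5908 -0.2098  0.1724] [190 176 167]
138 256 [ 0.5843 -0.2111  0.172 ] [186 181 169]
138 258 [ 0.579  -0.2224  0.1658] [130 137 166]
138 260 [ 0.587  -0.3655  0.0853] [ 19  18 184]
142 242 [ 0.6524 -0.3434  0.0783] [ 24  31 121]
142 244 [ 0.6235 -0.2042  0.1594] [21 23 96]
142 246 [ 0.6174 -0.2079  0.1575] [11 19  3]
142 248 [ 0.6104 -0.2051  0.1594] [15 17 12]
142 250 [ 0.6036 -0.2043  0.1602] [ 5 15  5]
142 252 [ 0.5981 -0.2127  0.1556] [ 90  95 109]
142 254 [ 0.5909 -0.2083  0.1583] [ 96 103 105]
142 256 [ 0.5845 -0.2099  0.1577] [ 96 102 101]
142 258 [ 0.5946 -0.3634  0.0691] [ 59  64 105]
142 260 [ 0.5869 -0.362   0.0702] [ 25  23 134]
```

Call:
apply_moves(commands=[{"ax": 0,"ay": 0,"az": 0,"tx": -0.3,"ty": 0,"tz": 0,"grip": 1},{"ax": 0,"ay": 0,"az": 0,"tx": 0,"ty": 0,"tz": 0,"grip": 1}])

```text
t: 33.12
position: [0.6109, -0.2121, 0.1548]
ee_rot: [0.999, 0.053, 0.002, 0.0]
contact_force: [5.5, -0.3, -3.5]
finger_gap: 0.0006
finger_force: 2.9
```

Call:
apply_moves(commands=[{"ax": 0,"ay": 0,"az": 0,"tx": 1,"ty": 0,"tz": 0,"grip": 1},{"ax": 0,"ay": 0,"az": 0,"tx": 0.5,"ty": 0,"tz": 3,"grip": 1},{"ax": 0,"ay": 0,"az": 0,"tx": 0,"ty": 0,"tz": 4,"grip": 0.8},{"ax": 0,"ay": 0,"az": -5,"tx": -4,"ty": 0,"tz": 1,"grip": 0.6},{"ax": 0,"ay": 0,"az": 0,"tx": -4,"ty": 0,"tz": 0,"grip": 0.4},{"ax": 0,"ay": 0,"az": 0,"tx": -4,"ty": 0,"tz": 0,"grip": 0.3},{"ax": 0,"ay": 0,"az": 0,"tx": -4,"ty": 0,"tz": 0,"grip": 0.2},{"ax": 0,"ay": 0,"az": 0,"tx": 0,"ty": 0,"tz": 0,"grip": 0.1}])

```text
t: 34.12
position: [0.4617, -0.2131, 0.2349]
ee_rot: [1.0, 0.008, -0.001, 0.001]
contact_force: [0.8, 0.5, 0.5]
finger_gap: 0.0524
finger_force: 0.0
```

```bash
python3 - <<'E'
from h import *
scene('12',('handle','ball'))
i2=cv2.imread('pics/side12.png');im=cv2.imread('pics/top12.png')
crop(i2,170,90,340,270,2.4,'a');crop(im,165,110,345,260,2.2,'b')
a=cv2.imread('pics/a.png');b=cv2.imread('pics/b.png');o=np.zeros((a.shape[0],a.shape[1]+b.shape[1],3),np.uint8);o[:,:a.shape[1]]=a;o[:b.shape[0],a.shape[1]:]=b;cv2.imwrite('pics/ab12.png',o)
E
```

```text
top ball [ 0.5835 -0.2161  0.1678] n 67 max [ 0.5969 -0.2055  0.175 ] min [ 0.573  -0.2282  0.1567]
top handle 61 [[0.5708, -0.0468], [0.0575, 0.0094], 0.6] [ 0.5727 -0.0481  0.0457]
side ball [ 0.5909 -0.2124  0.1638] n 58 max [ 0.6059 -0.2038  0.1761] min [ 0.5784 -0.2267  0.1401]
side handle 76 [[0.5719, -0.0483], [0.0166, 0.0547], 86.9] [ 0.5732 -0.045   0.0437]
```

View pics/ab12.png

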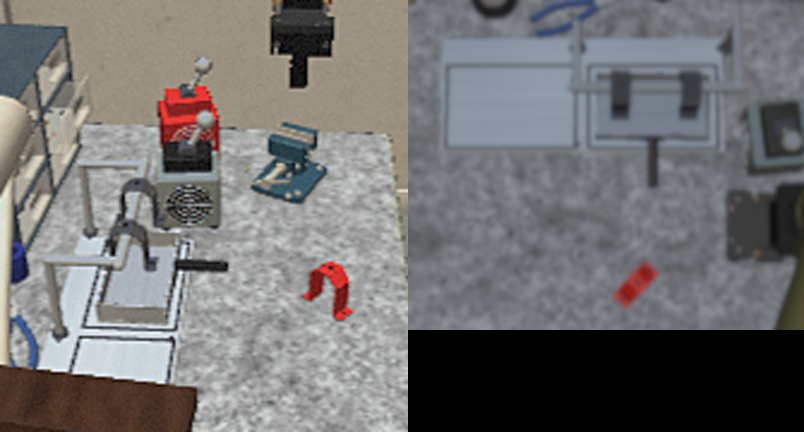

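Call:
apply_moves(commands=[{"ax": 0,"ay": 0,"az": 0,"tx": 2.5,"ty": 4,"tz": 0,"grip": 0},{"ax": 0,"ay": 0,"az": 0,"tx": 2.5,"ty": 4,"tz": 0,"grip": 0},{"ax": 0,"ay": 0,"az": 0,"tx": 2.5,"ty": 4,"tz": 0,"grip": 0},{"ax": 0,"ay": 0,"az": 0,"tx": 2.5,"ty": 4.5,"tz": 0,"grip": 0},{"ax": 0,"ay": 0,"az": 0,"tx": 0,"ty": 0,"tz": 0,"grip": 0},{"ax": 0,"ay": 0,"az": 0,"tx": 0,"ty": 0,"tz": -4,"grip": 0},{"ax": 0,"ay": 0,"az": 0,"tx": 0,"ty": 0,"tz": -5,"grip": 0}])

```text
t: 35.1
position: [0.5659, -0.0477, 0.1444]
ee_rot: [1.0, 0.009, 0.001, 0.0]
contact_force: [0.7, -0.2, -1.4]
finger_gap: 0.0867
finger_force: 0.0
```

Call:
apply_moves(commands=[{"ax": 0,"ay": 0,"az": 0,"tx": 0,"ty": 0,"tz": 0,"grip": 0}])

```text
t: 35.22
position: [0.5615, -0.0477, 0.1409]
ee_rot: [1.0, 0.009, -0.004, -0.001]
contact_force: [-0.7, -0.3, 0.3]
finger_gap: 0.0865
finger_force: 0.0
```

Call:
apply_moves(commands=[{"ax": 0,"ay": 0,"az": 0,"tx": 0,"ty": 0,"tz": -4,"grip": 0},{"ax": 0,"ay": 0,"az": 0,"tx": 0,"ty": 0,"tz": -4,"grip": 0},{"ax": 0,"ay": 0,"az": 0,"tx": 0,"ty": 0,"tz": -2.5,"grip": 0},{"ax": 0,"ay": 0,"az": 0,"tx": 0,"ty": 0,"tz": -1,"grip": 0},{"ax": 0,"ay": 0,"az": 0,"tx": 0,"ty": 0,"tz": 0,"grip": 1},{"ax": 0,"ay": 0,"az": 0,"tx": 0,"ty": 0,"tz": 0,"grip": 1},{"ax": 0,"ay": 0,"az": 0,"tx": 0,"ty": 0,"tz": 0,"grip": 1},{"ax": 0,"ay": 0,"az": 0,"tx": 0,"ty": 0,"tz": 0,"grip": 1}])

```text
t: 36.22
position: [0.5646, -0.0473, 0.0303]
ee_rot: [1.0, 0.009, 0.001, 0.0]
contact_force: [-0.2, -0.5, -0.6]
finger_gap: 0.0553
finger_force: 0.0
```

Call:
apply_moves(commands=[{"ax": 0,"ay": 0,"az": 0,"tx": 0,"ty": 0,"tz": 0,"grip": 1},{"ax": 0,"ay": 0,"az": 0,"tx": 0,"ty": 0,"tz": 0,"grip": 1},{"ax": 0,"ay": 0,"az": 0,"tx": 0,"ty": 0,"tz": 0,"grip": 1},{"ax": 0,"ay": 0,"az": 0,"tx": 0,"ty": 0,"tz": 0,"grip": 1},{"ax": 0,"ay": 0,"az": 0,"tx": 0,"ty": 0,"tz": 0,"grip": 1},{"ax": 0,"ay": 0,"az": 0,"tx": 0,"ty": 0,"tz": 0,"grip": 1}])

```text
t: 36.98
position: [0.5641, -0.048, 0.0295]
ee_rot: [1.0, 0.009, -0.0, 0.0]
contact_force: [-0.6, -2.6, 0.5]
finger_gap: 0.0135
finger_force: 30.0
```

```bash
python3 - <<'E'
from h import *
print(r.observe()['position'],r.observe()['finger_gap'],r.observe()['finger_force'])
# pan/outline in empty-park and pan-parked pictures: black-line check of park outline (top12)
im=cv2.imread('pics/top12.png');g=im.max(2);p=cloud('top',np.load('pics/top12.npy'))
f=lambda q:[np.round(a,4).tolist() if not np.isscalar(a) else round(a,1) for a in cv2.minAreaRect(q[:,:2].astype(np.float32))]
x,y,z=[p[...,i] for i in range(3)]
for n in('top','side'):
  p=cloud(n,np.load(f'pics/{n}12.npy'));g=cv2.imread(f'pics/{n}12.png').max(2);x,y,z=[p[...,i] for i in range(3)]
  m=(g<(130 if n=='top' else 120))&(z<.03)&(x>.58)&(x<.735)&(y>.065)&(y<.25)
  print(n,m.sum(),f(p[m]),np.percentile(p[m][:,:2],[3,97],axis=0).round(4).tolist())
  m=(z>.02)&(z<.05)&(x>.605)&(x<.74)&(y>-.15)&(y<.05);print('pan',m.sum(),f(p[m]))
E
```

```text
[ 0.56407963 -0.04798966  0.02952316] 0.013477753453702581 29.984767735004425
top 358 [[0.6492, 0.1567], [0.1385, 0.1777], 0.3] [[0.5808, 0.0706], [0.7083, 0.2442]]
pan 231 [[0.6543, -0.0471], [0.0982, 0.16], 0.3]
side 25 [[0.6601, 0.0968], [0.1216, 0.0552], 0.4] [[0.5996, 0.0694], [0.7204, 0.1209]]
pan 295 [[0.6553, -0.0486], [0.1003, 0.1673], 0.5]
```

Call:
apply_moves(commands=[{"ax": 0,"ay": 0,"az": 0,"tx": 0,"ty": 1,"tz": 0,"grip": 1},{"ax": 0,"ay": 0,"az": 0,"tx": 0,"ty": 2,"tz": 0,"grip": 1},{"ax": 0,"ay": 0,"az": 0,"tx": -0.1,"ty": 2,"tz": 0,"grip": 1},{"ax": 0,"ay": 0,"az": 0,"tx": 0,"ty": 2,"tz": 0,"grip": 1},{"ax": 0,"ay": 0,"az": 0,"tx": -0.1,"ty": 2,"tz": 0,"grip": 1},{"ax": 0,"ay": 0,"az": 0,"tx": 0,"ty": 2,"tz": 0,"grip": 1},{"ax": 0,"ay": 0,"az": 0,"tx": -0.1,"ty": 2,"tz": 0,"grip": 1}])

```text
t: 37.85
position: [0.561, 0.0831, 0.0295]
ee_rot: [1.0, 0.009, -0.0, 0.001]
contact_force: [0.7, -3.6, 1.1]
finger_gap: 0.0139
finger_force: 30.2
```

Call:
apply_moves(commands=[{"ax": 0,"ay": 0,"az": 0,"tx": 0,"ty": 2,"tz": 0,"grip": 1},{"ax": 0,"ay": 0,"az": 0,"tx": -0.1,"ty": 2,"tz": 0,"grip": 1},{"ax": 0,"ay": 0,"az": 0,"tx": 0,"ty": 2,"tz": 0,"grip": 1},{"ax": 0,"ay": 0,"az": 0,"tx": 0,"ty": 1,"tz": 0,"grip": 1},{"ax": 0,"ay": 0,"az": 0,"tx": 0,"ty": 0,"tz": 0,"grip": 1},{"ax": 0,"ay": 0,"az": 0,"tx": 0,"ty": 0,"tz": 0,"grip": 1}])

```text
t: 38.6
position: [0.5595, 0.1542, 0.0295]
ee_rot: [1.0, 0.01, -0.0, -0.001]
contact_force: [-1.6, 2.0, -0.3]
finger_gap: 0.0134
finger_force: 29.9
```

```bash
cat > pan.py <<'E'
from h import *
import sys
f=lambda q:[np.round(a,4).tolist() if not np.isscalar(a) else round(a,1) for a in cv2.minAreaRect(q[:,:2].astype(np.float32))]
for n in('top','side'):
  i,d=cap(n,n+sys.argv[1]);p=cloud(n,d);x,y,z=[p[...,i] for i in range(3)]
  m=(z>.02)&(z<.05)&(x>.605)&(x<.74)&(y>.04)&(y<.26);print(n,'pan',m.sum(),f(p[m]))
  m=(z>.133)&(z<.16)&(x>.6)&(x<.72)&(y>-.15)&(y<.05)&(i.max(2)<110)
  k,l,s,c=cv2.connectedComponentsWithStats(m.astype(np.uint8));print([np.median(p[l==j],0).round(3).tolist() for j in range(1,k) if s[j,4]>5])
E
python3 pan.py 13
```

```text
top pan 114 [[0.6516, 0.1571], [0.0911, 0.1595], 1.3]
[[0.657, -0.0, 0.135], [0.66, -0.093, 0.136]]
side pan 172 [[0.6762, 0.094], [0.1081, 0.0555], 41.3]
[[0.664, -0.091, 0.136], [0.664, -0.0, 0.135]]
```

Call:
apply_moves(commands=[{"ax": 0,"ay": 0,"az": 0,"tx": 0,"ty": -0.3,"tz": 0,"grip": 1},{"ax": 0,"ay": 0,"az": 0,"tx": 0,"ty": 0,"tz": 0,"grip": 1},{"ax": 0,"ay": 0,"az": 0,"tx": 0,"ty": 0,"tz": 0,"grip": 0},{"ax": 0,"ay": 0,"az": 0,"tx": 0,"ty": 0,"tz": 0,"grip": 0},{"ax": 0,"ay": 0,"az": 0,"tx": 0,"ty": 0,"tz": 0,"grip": 0},{"ax": 0,"ay": 0,"az": 0,"tx": 0,"ty": 0,"tz": 0,"grip": 0},{"ax": 0,"ay": 0,"az": 0,"tx": 0,"ty": 0,"tz": 3,"grip": 0},{"ax": 0,"ay": 0,"az": 0,"tx": -1,"ty": 0,"tz": 5,"grip": 0},{"ax": 0,"ay": 0,"az": 0,"tx": -4,"ty": 0,"tz": 5,"grip": 0},{"ax": 0,"ay": 0,"az": 0,"tx": -4,"ty": 0,"tz": 5,"grip": 0}])

```text
t: 39.95
position: [0.4712, 0.1499, 0.2085]
ee_rot: [1.0, 0.009, -0.0, -0.0]
contact_force: [1.0, -0.9, 0.8]
finger_gap: 0.0834
finger_force: 0.0
```

Call:
apply_moves(commands=[{"ax": 0,"ay": 0,"az": 0,"tx": 0,"ty": -5,"tz": 0,"grip": 0},{"ax": 0,"ay": 0,"az": 0,"tx": 0,"ty": -5,"tz": 0,"grip": 0},{"ax": 0,"ay": 0,"az": 0,"tx": 0,"ty": -5,"tz": 0,"grip": 0},{"ax": 0,"ay": 0,"az": 0,"tx": 0,"ty": -5,"tz": 0,"grip": 0},{"ax": 0,"ay": 0,"az": 0,"tx": 0,"ty": -5,"tz": 0,"grip": 0},{"ax": 0,"ay": 0,"az": 0,"tx": 0,"ty": 0,"tz": 0,"grip": 0},{"ax": 0,"ay": 0,"az": 0,"tx": 0,"ty": 0,"tz": 0,"grip": 0}])

```text
t: 40.83
position: [0.4721, -0.0994, 0.2072]
ee_rot: [1.0, 0.009, -0.0, -0.0]
contact_force: [-0.2, 0.4, -1.0]
finger_gap: 0.0874
finger_force: 0.0
```

```bash
python3 pan.py 14; python3 - <<'E'
from h import *
scene('14',('handle','ball'),take=False)
# pan dark edges vs outline in the top picture along one row/column: brightness profile
im=cv2.imread('pics/top14.png').max(2)
print('col y-profile row 158',im[158,178:246].tolist());print('row x-profile col 195',im[120:182,195].tolist())
E
```

```text
top pan 295 [[0.6511, 0.1541], [0.0926, 0.1593], 1.7]
[[0.657, 0.0, 0.136], [0.661, -0.097, 0.135]]
side pan 214 [[0.6548, 0.1154], [0.096, 0.089], 1.6]
[[0.664, -0.092, 0.135], [0.663, 0.001, 0.136]]
top ball [ 0.5885 -0.2212  0.1694] n 39 max [ 0.6003 -0.2087  0.1762] min [ 0.5744 -0.2277  0.1426]
top handle 67 [[0.5691, 0.1512], [0.0578, 0.0098], 1.9] [0.5706 0.152  0.0448]
side ball [ 0.591  -0.2119  0.1627] n 57 max [ 0.6058 -0.2024  0.1753] min [ 0.5782 -0.2237  0.1401]
side handle 110 [[0.57, 0.1522], [0.0579, 0.0151], 0.6] [0.5707 0.1551 0.0449]
col y-profile row 158 [121, 130, 148, 143, 115, 107, 107, 109, 128, 140, 143, 143, 142, 142, 143, 143, 142, 141, 143, 142, 142, 141, 142, 142, 142, 141, 141, 141, 141, 141, 140, 141, 141, 140, 140, 141, 139, 140, 139, 139, 139, 140, 140, 140, 139, 139, 138, 139, 139, 139, 139, 139, 139, 139, 139, 139, 136, 128, 130, 151, 163, 156, 136, 128, 149, 163, 163, 151]
row x-profile col 195 [135, 129, 125, 126, 126, 122, 121, 136, 152, 159, 159, 160, 161, 161, 162, 161, 161, 157, 145, 130, 134, 151, 150, 126, 101, 111, 131, 139, 140, 142, 143, 145, 143, 143, 141, 140, 142, 143, 141, 142, 140, 139, 140, 142, 142, 141, 141, 142, 142, 142, 138, 124, 116, 136, 155, 156, 138, 125, 127, 131, 132, 133]
```

```bash
python3 -c "
from station import r
print(r.finish_job())"
```

```text
the job is handed in; nothing more can be done
None
```

The job is handed in, with no verdict returned. By my last camera measurements both brackets that were on the bench hang on the rail about 9 cm apart, the lever is back at off after more than five seconds on, and the pan is back inside its parking outline, centred to within a few mm.

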